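Take a length with a spring rule gauge and lock it

TASK

Take the overall length of the steel stop block with the spring rule gauge: hook the end of the rule over the far face of the block's upright flange, back the case away against the spring until it drops off the near end of the block's tongue onto the cabinet top, and let its front plate come up gently, square and flat against the tongue's end before you let go. Then press the lock on top of the case fully home and leave the gauge standing there, hooked and under tension. Draw and press gently, never let the rule snap back, do not bang the block, and leave the things standing around alone.

Things in the scene. Friction and masses are not known exactly. Their poses are not given: they have to be found in the camera images.
- gauge_centre (a point): centre of the gauge's case, half-way up: a grey box 88 long (x) x 34 wide (y) x 58 high, 0.6 kg in all, loose, upright on the cabinet top; grip it across the 34 mm from above. Its flat steel front plate is at x = +44 mm, its underside at z = -29. A flat steel rule comes out of the front plate along +x and ends in a hook that hangs down. Axes: x toward the hook, z up
- hook: steel hook plate at the rule's end, 3 thick, 20 wide, hanging from the rule (underside of the rule 28 above the case's underside) to 5.5 above the case's underside. Origin on its inner face (which looks back at the case), level with the case's underside; axes as the case. With the rule fully in, this inner face is 30 mm ahead of the case's front plate
- rule (a joint): how far the rule is drawn out of the case, m: 0 = fully in, 0.080 = a hard end stop. A spring pulls it in with about 3.9 N at 0, growing by 70 N per m
- lock_key: the lock: a black ribbed key 28 x 22 mm on top of the case, 4 mm behind its middle. Origin at the centre of its top face, 66.5 above the case's underside when up. It goes straight down against about 6 N of friction to a hard stop and stays where it is left. It is up at the start and must stay up until the gauge is in place; it is pressed last
- lock (a joint): how far the lock is pressed down, m: 0 = up, 0.006 = fully home
- stop_block: steel stop block fixed to the cabinet top, 56 wide (y); origin on the cabinet top. Far end: upright flange 26 high from x = +1 to x = +15 mm (far face, to be hooked). A step 10 high runs back to x = -63; out of it sticks a tongue, 40 wide, also 10 high, set stiffly. Its end is somewhere from x = -65 to -89: length not told, 80 to 104 overall. +x points away from the robot
- v_block: a steel V-block, 33 x 40 x 34 mm, a bystander; origin under its centre
- sleeve: a light metal flanged sleeve, 46 mm wide, 34 high, a bystander; origin under its centre
- roll: a roll of masking tape lying flat, 100 mm wide, 25 high, a bystander; origin under its centre

How it is judged:
On the way, in this order (a step that is already met when the one before it is completed fails the run):
1. the rule is hooked on the flange and drawn at least 40 mm out of the case, the hook pulling on the block (value of joint rule above 0.04 m and contact force between hook and stop_block above 3 N), for 0.1 s.
2. the case stands on the cabinet top before the tongue's end, the hook still pulling on the block, the lock still up (height (world z) of gauge_centre below 0.0315 m and value of joint rule above 0.045 m and contact force between hook and stop_block above 3 N and value of joint lock below 0.002 m), for 0.2 s.
At the end, for the whole second after the job is handed in: Lock pressed at least 5 of its 6 mm; gauge released, flat on the cabinet top (2 mm, 0.05 rad), square to the block within 0.06 rad, rule out 46 to 78 mm and its hook pulling on the flange with more than 5 N, so that the front plate bears on the tongue (value of joint lock above 0.005 m and value of joint rule between 0.046 and 0.078 m and contact force between hook and stop_block above 5 N and height (world z) of gauge_centre below 0.031 m and angle between gauge_centre's own z axis and vertical below 0.05 rad and angle between the x axis of gauge_centre and the x axis of stop_block, either way round below 0.06 rad); the robot touches nothing.
It fails at once if the hook is pulled against the block with more than 18 N (yanked, or drawn to the hard end of the rule's travel) (contact force between hook and stop_block above 18 N).
It fails at once if the block is pushed or banged with more than 32 N in all (contact force between stop_block and anything else above 32 N).
It fails at once if the rule is let snap back into the case, faster than 0.1 m/s (velocity of joint rule below -0.1 m/s).
It fails at once if the gauge is pressed with more than 25 N on its lock (contact force between lock_key and the fingers above 25 N).
It fails at once if a bystander is moved by more than 15 mm (distance of any of v_block, sleeve, roll from where it was at the start of the episode above 0.015 m).
It also fails if it takes over 61 s, if anything falls off the work surface, if the arm or the gripper's body presses on something with over 40 N, if the wrist force passes 120 N, or if a joint passes its speed limit or range.

ROBOT

A 6-joint arm with a two-finger parallel gripper is mounted at the origin on a cart in front of the work surface, level with it; the furniture and walls round the work are solid. World frame = base frame: x ahead of the robot, y to its left, z up, the work surface at z = 0. Lengths are in m, angles in rad, forces in N, time in s.
With the tool pointing down it reaches from about 0.25 to 0.725 m from the base axis. Payload 9.7 kg.
Tool frame: the origin (TCP) lies midway between the tips of the shut fingers; the grasp point (between the pads) lies bot.grip_point_offset behind it (bot.grip_point_offset is the distance from the TCP to the grasp point, in m); z points along the fingers, y is the direction in which the jaws open and shut (so a half turn about z gives the same grasp; the last joint's range is limited). The gripper opens to 85 mm and grips with 20 to 120 N. Pads are 22 mm wide; open, the fingers measure 114 mm over their backs; the gripper's body (76 mm by 85 mm) begins 54 mm behind the grasp point. The pads swing forward as they close: fully open they stand 13 mm farther back than shut.
Start: joints at [1.225, 0.087, 0.176, 1.66, 0, 1.571], TCP at [0.186, 0.517, 0.231] pointing down, gripper open.
Joint ranges: [-3.13, 3.13], [-0.85, 1.81], [-1.15, 1.24], [-2.2, 2.28], [-1.44, 1.52], [-3.14, 3.14]. Speed limits (rad/s): [2.22, 2.22, 2.57, 3.14, 3.14, 3.14].

INTERFACE

Orientations are given as a unit quaternion [w, x, y, z].
In Python, from plant import bot, imaging, look_for, masks_of, pinpoint gives the robot as it stands.
- The arm moves only by the shell command python3 -m handwheel 'ROWS'. ROWS is JSON, a list of rows, each an object with "dp": the shift along the tool's x, y, z in mm, a list of three; "angular": the turn, a rotation vector about the tool's x, y, z in degrees, a list of three; "fingers": the closure in counts, from 0 (fully open) to 255 (shut). In form: [{"dp": [x, y, z], "angular": [ax, ay, az], "fingers": fingers}, ...]. A call has 1 to 8 rows; each row shifts and turns the commanded pose from where the row before left it, along the tool's axes as they then stand; what a row does not reach is not made up. A row lasts 1/10 s, in which the tool goes at most 50 mm and 8.59 degrees, less where a joint would pass 70% of its speed; a pose out of reach is approached as far as the arm can. A call with a gripper value outside its range is refused whole. The fingers move at their own pace and stop on an object; the grip force is fixed at half the most. Time passes only in rows, so rows that do not move let the fingers close. It gives the time, the measured TCP pose, the force and the opening at its end, in the units of the state.
- bot.sense(): the state, without advancing time (a new reading comes with each control period).
- imaging.grab_frame(name): name is "scene" or "top"; returns a dict with "color" (400x640x3 uint8, red, green, blue), "K" (3x3 intrinsics, pixels), "D" ([k1, k2, p1, p2, k3] as OpenCV has them; the pictures are not rectified), "R" (3x3) and "t" (3): a world point X has camera coordinates R X + t. Camera axes: x right, y down, z forward; pixel columns grow to the right and rows downward; lengths in m; the calibration is good to about 2 mm. A picture is of the moment at which its call begins. There is no depth.
- bot.hand_in(): hands the job in, once; it reports no verdict.
Trained networks look in the newest picture that a camera, given by its name, has taken for a name from the list of things; names that differ only in an ending like _2 or _b are one class to them, and where a whole thing is asked for, a point or a joint stands for the part that bears it (a point fixed in the world has none). Each returns a list of dicts, best first, with "conf" (0 to 1); they miss things now and then, are a little off and sometimes report something else, mostly with a low value. They report only what shows in the picture. A call takes as long as a camera call.
- look_for(camera, target): "extent" ([centre column, centre row, width, height] in pixels, round what is visible of it).
- masks_of(camera, target): "pixels" (400x640 bool, what is visible of it) and "extent" ([centre column, centre row, width, height] in pixels, round what is visible of it).
- pinpoint(camera, target): "centre" ([row, column] in pixels: a listed point, or the origin of a listed thing).
The state is a dict: "t": time; "joint_positions": joint angles; "qvel": joint speeds; "effort": joint torques, N m; "ee_pos": TCP position; "tcp_rot": TCP orientation; "wrist_force": force on the tool from outside, world axes, zero at the start; "torque": the same for the moment, N m; "finger_gap": finger opening in m.
Only numpy, scipy, OpenCV 4.12 (cv2) and the standard library are available. Lean on these libraries where they do the work, as an engineer would, in place of code of your own. Each camera call takes 0.05 s, during which the arm holds its last target.

## Working session

There is one attempt and no reset: what is moved stays moved. The work goes in short steps, Python scripts to look and compute and a shell command to move; the robot and the scene stay as the last step left them, time stands still between calls to the robot, and variables do not carry over. Pictures are saved under pics/ and viewed, and the job is handed in when it is done.

```bash
mkdir -p pics; ls; python3 - <<'E'
from plant import bot, imaging, look_for, masks_of, pinpoint
import cv2
print(bot.sense(), bot.grip_point_offset)
for n in ["scene","top"]:
    f=imaging.grab_frame(n); cv2.imwrite(f"pics/{n}0.png",f["color"][:,:,::-1])
    print(n,f["K"],f["D"],f["R"],f["t"])
    for o in ["gauge_centre","hook","lock_key","stop_block","v_block","sleeve","roll"]:
        print(o,[(p["centre"],round(p["conf"],2)) for p in pinpoint(n,o)][:3])
E
```

```text
pics
{'t': 0.0, 'joint_positions': array([1.22501499e+00, 8.74521347e-02, 1.75172142e-01, 1.65980548e+00,
       1.47859985e-05, 1.57078690e+00]), 'qvel': array([-3.23501885e-05,  6.00297249e-05,  9.99193438e-04, -3.43464234e-04,
        2.96727181e-05, -4.49078301e-04]), 'effort': array([-1.57746097e-03, -5.20393574e+01,  4.64802861e+01,  1.63009192e-02,
       -1.18598159e-04, -1.09212756e-06]), 'ee_pos': array([0.18633435, 0.51724141, 0.23060694]), 'tcp_rot': array([-1.18171805e-04,  1.72025967e-01,  9.85092204e-01, -6.33689544e-04]), 'wrist_force': array([0.4822964 , 0.05599455, 0.68854114]), 'torque': array([-0.01007008,  0.00504269, -0.05057219]), 'finger_gap': 0.08530780312897603} 0.0187
scene [[391.95016791   0.         320.88692989]
 [  0.         391.95016791 203.18906866]
 [  0.           0.           1.        ]] [0.03028086 0.         0.         0.         0.        ] [[ 0.64533468 -0.76387081 -0.00667348]
 [-0.57929928 -0.48367264 -0.65610451]
 [ 0.4979513   0.42727294 -0.75464054]] [-0.38689706  0.41353799  0.95058046]
gauge_centre [([274.3, 334.5], 0.97)]
hook []
lock_key [([276.0, 333.0], 0.66), ([268.6, 329.9], 0.6)]
stop_block [([211.7, 305.0], 0.79)]
v_block [([213.5, 358.4], 0.52)]
sleeve [([159.3, 262.4], 0.55)]
roll [([254.3, 414.5], 0.9)]
top [[459.54028568   0.         318.04559335]
 [  0.         459.54028568 191.61607452]
 [  0.           0.           1.        ]] [0.01014295 0.         0.         0.         0.        ] [[-0.01318598 -0.99979739 -0.01520858]
 [-0.98744985  0.01541408 -0.15717885]
 [ 0.15738143  0.01294515 -0.98745304]] [0.03835263 0.57881003 1.11916295]
gauge_centre [([235.1, 393.7], 0.64)]
hook []
lock_key [([238.1, 393.6], 0.49)]
stop_block [([144.4, 355.4], 0.67), ([185.3, 300.5], 0.64)]
v_block [([145.8, 352.8], 0.46)]
sleeve [([157.7, 193.3], 0.73)]
roll [([152.5, 439.3], 0.72)]
```

```bash
python3 - <<'E'
import cv2
a=cv2.imread("pics/scene0.png")[110:330,200:480]; cv2.imwrite("pics/s0c.png",cv2.resize(a,None,fx=2.7,fy=2.7,interpolation=cv2.INTER_CUBIC))
a=cv2.imread("pics/top0.png")[60:290,170:490]; cv2.imwrite("pics/t0c.png",cv2.resize(a,None,fx=2.5,fy=2.5,interpolation=cv2.INTER_CUBIC))
E
```

```text
(no output)
```

View pics/s0c.png

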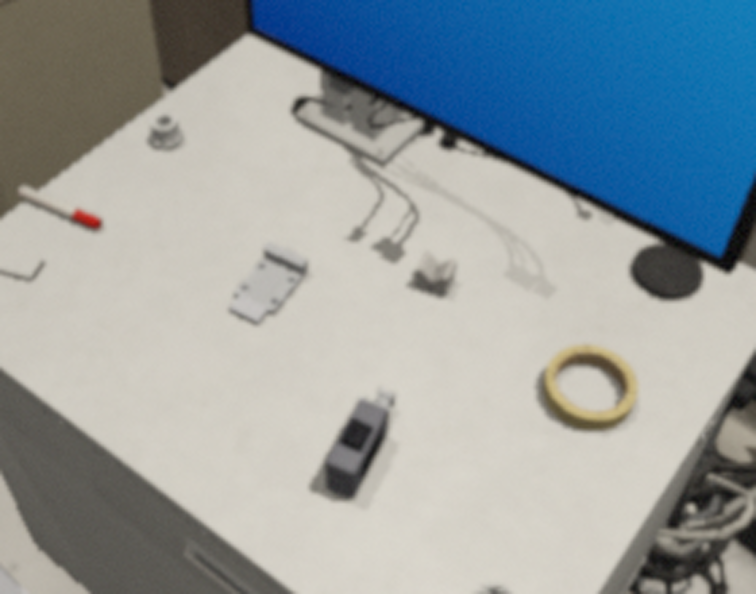

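View pics/t0c.png

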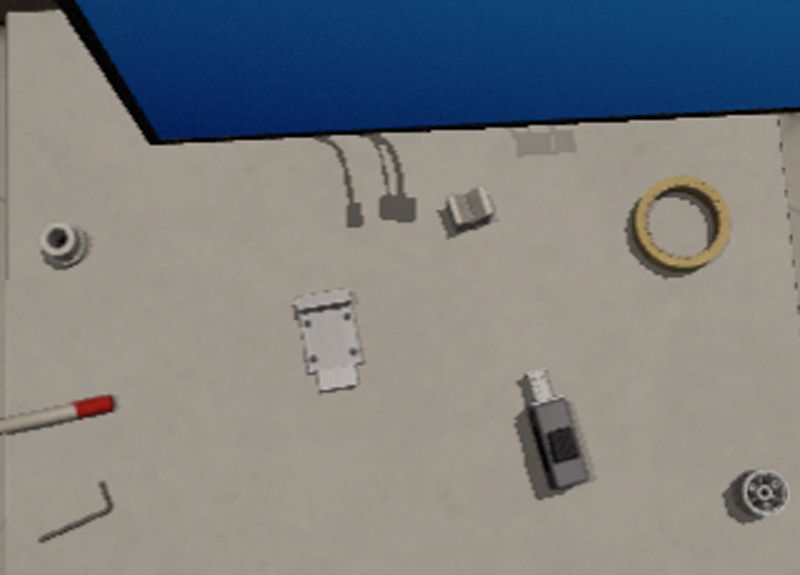

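The gauge stands at top-view pixel (393, 237) with its hook facing the monitor. The block is at about (302, 195), flange on the far side and tongue toward the robot. The roll, sleeve and V-block are all clear of the path. Next I'll fit poses to the masks.

```bash
cat > h.py <<'E'
import numpy as np, cv2
from scipy.optimize import minimize
from plant import bot, imaging, look_for, masks_of, pinpoint
def proj(f,X):
    return cv2.projectPoints(np.asarray(X,float).reshape(-1,1,3),cv2.Rodrigues(f["R"])[0],f["t"],f["K"],f["D"])[0].reshape(-1,2)
def box(x0,x1,y0,y1,z0,z1):
    return np.array([[x,y,z] for x in(x0,x1) for y in(y0,y1) for z in(z0,z1)])/1000.
def block(L): return [box(1,15,-28,28,0,26),box(-63,1,-28,28,0,10),box(15-L,-63,-20,20,0,10)]
def gauge(r=0,k=0): return [box(-44,44,-17,17,-29,29),box(-18,10,-11,11,29,37.5-k),box(44,77+r,-10,10,-1,0),box(74+r,77+r,-10,10,-23.5,0)]
def place(bs,x,y,z,yaw):
    c,s=np.cos(yaw),np.sin(yaw); R=np.array([[c,-s,0],[s,c,0],[0,0,1]])
    return [b@R.T+[x,y,z] for b in bs]
S=6
def render(f,bs,roi):
    x0,y0,w,h=roi; m=np.zeros((h*S,w*S),np.uint8)
    for b in bs:
        p=(proj(f,b)-[x0-.5,y0-.5])*S-.5
        hull=cv2.convexHull(p.astype(np.float32))
        cv2.fillConvexPoly(m,np.round(hull*16).astype(np.int32),1,shift=4)
    return cv2.resize(m.astype(np.float32),(w,h),interpolation=cv2.INTER_AREA)
def ray(f,px,z):
    n=cv2.undistortPoints(np.array([[px]],float),f["K"],f["D"])[0,0]
    d=f["R"].T@np.array([n[0],n[1],1]); o=-f["R"].T@f["t"]
    return o+d*(z-o[2])/d[2]
E
python3 - <<'E'
from h import *
F={n:imaging.grab_frame(n) for n in["scene","top"]}
import pickle
M={}
for o in ["gauge_centre","stop_block","v_block","sleeve","roll"]:
    for n in F:
        ms=masks_of(n,o); print(o,n,[(np.round(m["extent"],1).tolist(),round(m["conf"],2),int(m["pixels"].sum())) for m in ms][:3])
        M[o,n]=ms
pickle.dump((F,M),open("d.pkl","wb"))
E
```

```text
gauge_centre scene [([333.6, 275.9, 27.7, 42.1], 0.6, 625)]
gauge_centre top [([392.2, 231.7, 21.8, 49.6], 0.92, 681)]
stop_block scene [([300.8, 216.6, 29.5, 33.8], 0.67, 498), ([417.4, 254.2, 38.9, 32.0], 0.31, 637)]
stop_block top [([301.5, 196.2, 19.6, 38.9], 0.57, 748)]
v_block scene [([360.9, 212.7, 17.7, 12.8], 0.44, 181)]
v_block top [([356.5, 146.1, 23.8, 16.8], 0.61, 205)]
sleeve scene []
sleeve top [([194.0, 159.7, 18.8, 16.8], 0.58, 265)]
roll scene [([418.2, 253.3, 37.5, 33.2], 0.97, 631)]
roll top [([445.4, 149.8, 38.8, 38.4], 0.68, 617)]
```

```bash
cat > fit.py <<'E'
from h import *
import pickle
F,M=pickle.load(open("d.pkl","rb"))
def run(o,cams,model,x0,steps,roi):
    T={n:M[o,n][0]["pixels"].astype(np.float32) for n in cams}
    def cost(p):
        c=0
        for n in cams:
            x,y,w,h=roi[n]; c+=np.abs(render(F[n],model(p),roi[n])-T[n][y:y+h,x:x+w]).sum()
        return c
    best=None
    for k in range(3):
        x0=x0 if best is None else best.x
        sim=np.vstack([x0]+[x0+np.eye(len(x0))[i]*steps[i]*(-1)**k for i in range(len(x0))])
        best=minimize(cost,x0,method="Nelder-Mead",options=dict(initial_simplex=sim,maxiter=300,xatol=1e-4))
    return best.x,best.fun
roiB={"scene":(275,185,55,60),"top":(280,165,45,60)}
roiG={"scene":(310,245,50,65),"top":(370,195,50,70)}
def draw(n,sets,crop,sc,out):
    im=F[n]["color"][:,:,::-1]; x,y,w,h=crop
    a=cv2.resize(im[y:y+h,x:x+w],None,fx=sc,fy=sc,interpolation=cv2.INTER_CUBIC)
    for bs,c in sets:
        for b in bs:
            p=(proj(F[n],b)-[x-.5,y-.5])*sc-.5
            for i in range(8):
                for j in range(i):
                    if bin(i^j).count("1")==1: cv2.line(a,tuple(np.round(p[i]).astype(int).tolist()),tuple(np.round(p[j]).astype(int).tolist()),c,1,cv2.LINE_AA)
    cv2.imwrite(out,a)
E
python3 - <<'E'
from fit import *
for o,px,n in [("b",(302,180),"top"),("g",(393.7,235),"top"),("g",(334.5,274.3),"scene")]: print(o,ray(F[n],px,0.0 if o=="b" else .029))
b0=ray(F["top"],(302,182),0.01); g0=ray(F["top"],(393.7,236),.029)
for cams in (["top","scene"],["top"],["scene"]):
    rb=run("stop_block",cams,lambda p:place(block(p[3]*1000),p[0],p[1],0,p[2]),np.array([b0[0],b0[1],0.1,.092]),[.01,.01,.1,.01],roiB)
    rg=run("gauge_centre",cams,lambda p:place(gauge(),p[0],p[1],.029,p[2]),np.array([g0[0],g0[1],0.1]),[.01,.01,.1],roiG)
    print(cams,rb,rg)
    if len(cams)==2:
        B=place(block(rb[0][3]*1000),rb[0][0],rb[0][1],0,rb[0][2]); G=place(gauge(),rg[0][0],rg[0][1],.029,rg[0][2])
        draw("top",[(B,(0,0,255)),(G,(0,255,0))],(270,150,150,110),5,"pics/ft.png")
        draw("scene",[(B,(0,0,255)),(G,(0,255,0))],(265,180,110,130),4.5,"pics/fs.png")
E
```

```text
b [0.61846615 0.07272035 0.        ]
g [ 0.46799402 -0.15954163  0.029     ]
g [ 0.47084385 -0.15872101  0.029     ]
['top', 'scene'] (array([0.60583846, 0.07841698, 0.17042651, 0.09659299]), np.float64(90.61111450195312)) (array([ 0.46292097, -0.15650159,  0.24375348]), np.float64(106.55554962158203))
['top'] (array([0.6058925 , 0.07779235, 0.16167952, 0.09577919]), np.float64(52.97222137451172)) (array([ 0.46299218, -0.15686197,  0.23203384]), np.float64(56.5))
['scene'] (array([0.60477207, 0.07940128, 0.17673957, 0.09703085]), np.float64(28.416664123535156)) (array([ 0.46370773, -0.15588944,  0.24234985]), np.float64(44.38888931274414))
```

View pics/ft.png

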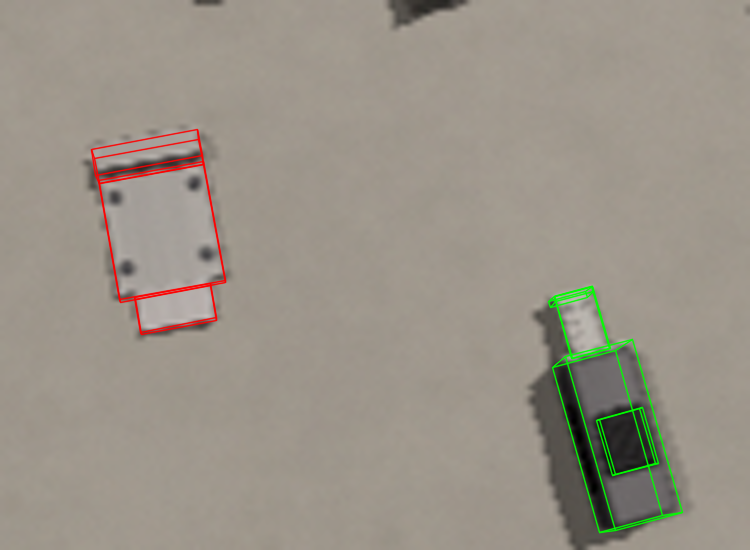

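View pics/fs.png

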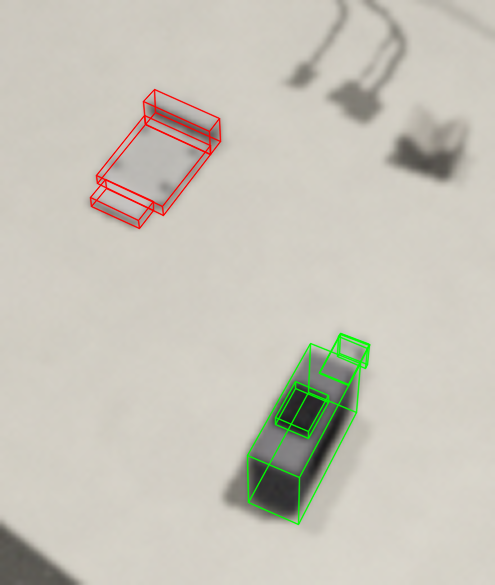

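```bash
cat >> h.py <<'E'
from scipy.spatial.transform import Rotation as Ro
def st(s=None):
    s=s or bot.sense(); q=s["tcp_rot"]; return s,Ro.from_quat([q[1],q[2],q[3],q[0]])
def togo(target,yaw=None):
    "target TCP; yaw: heading of gauge x (tool -x)"
    s,R=st(); d=R.inv().apply(np.array(target)-s["ee_pos"])*1000
    out=[np.round(d,1)]
    if yaw is not None:
        c,sn=np.cos(yaw),np.sin(yaw)
        G=Ro.from_matrix(np.array([[-c,-sn,0],[-sn,c,0],[0,0,-1]]).T.T if False else np.column_stack([[-c,-sn,0],[-sn,c,0],[0,0,-1]]))
        out.append(np.round((R.inv()*G).as_rotvec(degrees=True),2))
    print("t",round(s["t"],2),"togo mm(tool)",*out,"gap",round(s["finger_gap"],4),"F",np.round(s["wrist_force"],1))
E
python3 -m handwheel '[{"dp":[0,0,0],"angular":[0,0,-8.3],"fingers":0},{"dp":[0,0,0],"angular":[0,0,-8.3],"fingers":0},{"dp":[0,0,0],"angular":[0,0,-8.3],"fingers":0},{"dp":[0,0,0],"angular":[0,0,-8.3],"fingers":0}]'
python3 -c "
from h import *
togo([.463,-.1565,.15],.238)"
```

```text
t: 1.8
ee_pos: [0.1864, 0.5174, 0.2313]
tcp_rot: [0.0, -0.12, 0.993, -0.0]
wrist_force: [0.3, 0.8, -0.7]
finger_gap: 0.0854
t 1.8 togo mm(tool) [-108.7 -720.3   81.3] [-0.    0.    0.09] gap 0.0854 F [ 0.3  0.8 -0.7]
```

```bash
python3 -m handwheel '[{"dp":[-5,-25,0],"angular":[0,0,0],"fingers":0},{"dp":[-7,-45,0],"angular":[0,0,0],"fingers":0},{"dp":[-7,-45,0],"angular":[0,0,0],"fingers":0},{"dp":[-7,-45,0],"angular":[0,0,0],"fingers":0},{"dp":[-7,-45,0],"angular":[0,0,0],"fingers":0},{"dp":[-7,-45,0],"angular":[0,0,0],"fingers":0},{"dp":[-7,-45,0],"angular":[0,0,0],"fingers":0},{"dp":[-7,-45,0],"angular":[0,0,0],"fingers":0}]'
python3 -m handwheel '[{"dp":[-7,-45,0],"angular":[0,0,0],"fingers":0},{"dp":[-7,-45,0],"angular":[0,0,0],"fingers":0},{"dp":[-7,-45,0],"angular":[0,0,0],"fingers":0},{"dp":[-7,-45,0],"angular":[0,0,0],"fingers":0},{"dp":[-7,-45,15],"angular":[0,0,0],"fingers":0},{"dp":[-7,-45,20],"angular":[0,0,0],"fingers":0},{"dp":[-7,-45,20],"angular":[0,0,0],"fingers":0},{"dp":[0,-30,20],"angular":[0,0,0],"fingers":0}]'
python3 -c "
from h import *
togo([.463,-.1565,.15],.238)"
```

```text
t: 2.6
ee_pos: [0.3179, 0.1975, 0.2315]
tcp_rot: [0.0, -0.117, 0.993, 0.0]
wrist_force: [1.3, 0.7, 0.6]
finger_gap: 0.0854
t: 3.4
ee_pos: [0.4459, -0.1278, 0.1554]
tcp_rot: [0.0, -0.116, 0.993, -0.0]
wrist_force: [0.6, 1.4, -0.2]
finger_gap: 0.0853
t 3.4 togo mm(tool) [-10.  -31.9   5.4] [-0.02  0.03 -0.34] gap 0.0853 F [ 0.6  1.4 -0.2]
```

```bash
python3 -m handwheel '[{"dp":[-5,-15,0],"angular":[0,0,0],"fingers":0},{"dp":[-5,-10,0],"angular":[0,0,0],"fingers":0},{"dp":[0,0,0],"angular":[0,0,0],"fingers":0},{"dp":[0,0,0],"angular":[0,0,0],"fingers":0}]'
python3 - <<'E'
from h import *
togo([.463,-.1565,.021],.238)
for n in("top","scene"):
    f=imaging.grab_frame(n); x,y=(300,150) if n=="top" else (260,180)
    cv2.imwrite(f"pics/{n}1.png",cv2.resize(f["color"][y:y+130,x:x+150,::-1],None,fx=4,fy=4,interpolation=cv2.INTER_CUBIC))
E
```

```text
t: 3.8
ee_pos: [0.4612, -0.1463, 0.1573]
tcp_rot: [0.001, -0.117, 0.993, -0.0]
wrist_force: [-0.7, 0.2, 0.2]
finger_gap: 0.0851
t 3.8 togo mm(tool) [  0.7 -10.3 136.3] [-0.02  0.06 -0.2 ] gap 0.0851 F [-0.7  0.2  0.2]
```

View pics/scene1.png

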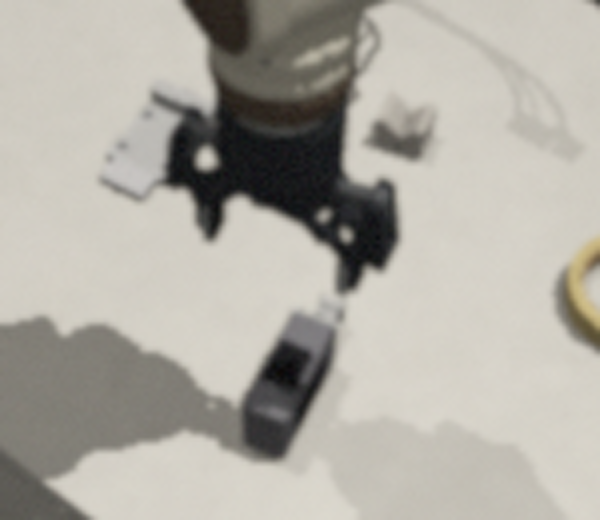

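The scene view has the open gripper above the gauge, the fingers at about (312, 238) and (348, 250) on either side of its line. I'll go down.

```bash
python3 -m handwheel '[{"dp":[0.5,-10,10],"angular":[0,0,0],"fingers":0},{"dp":[0,0,25],"angular":[0,0,0],"fingers":0},{"dp":[0,0,30],"angular":[0,0,0],"fingers":0},{"dp":[0,0,30],"angular":[0,0,0],"fingers":0},{"dp":[0,0,25],"angular":[0,0,0],"fingers":0},{"dp":[0,0,10],"angular":[0,0,0],"fingers":0},{"dp":[0,0,5],"angular":[0,0,0],"fingers":0},{"dp":[0,0,0],"angular":[0,0,0],"fingers":0}]'
python3 - <<'E'
from h import *
togo([.463,-.1565,.021],.238)
for n in("top","scene"):
    f=imaging.grab_frame(n); x,y=(300,150) if n=="top" else (260,180)
    cv2.imwrite(f"pics/{n}2.png",cv2.resize(f["color"][y:y+130,x:x+150,::-1],None,fx=4,fy=4,interpolation=cv2.INTER_CUBIC))
E
```

```text
t: 4.7
ee_pos: [0.4627, -0.157, 0.0215]
tcp_rot: [0.0, -0.117, 0.993, -0.0]
wrist_force: [-0.1, -0.0, 0.3]
finger_gap: 0.0854
t 4.7 togo mm(tool) [-0.4  0.4  0.5] [-0.01  0.01 -0.24] gap 0.0854 F [-0.1 -0.   0.3]
```

View pics/scene2.png

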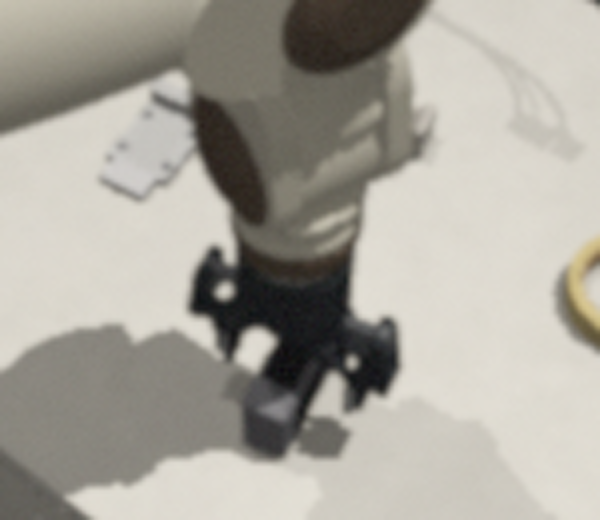

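View pics/top2.png

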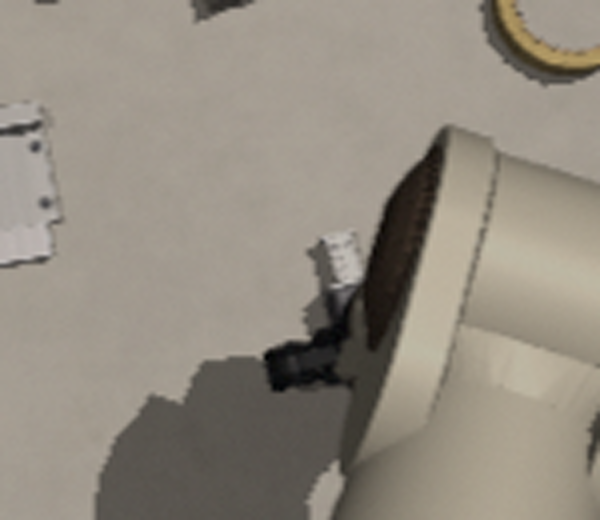

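The fingers straddle the case (scene crop, case rear at (270, 420)). I'll close them.

```bash
python3 -m handwheel '[{"dp":[0,0,0],"angular":[0,0,0],"fingers":120},{"dp":[0,0,0],"angular":[0,0,0],"fingers":200},{"dp":[0,0,0],"angular":[0,0,0],"fingers":255},{"dp":[0,0,0],"angular":[0,0,0],"fingers":255},{"dp":[0,0,0],"angular":[0,0,0],"fingers":255},{"dp":[0,0,0],"angular":[0,0,0],"fingers":255}]'
python3 -m handwheel '[{"dp":[0,0,0],"angular":[0,0,0],"fingers":255},{"dp":[0,0,0],"angular":[0,0,0],"fingers":255}]'
```

```text
t: 5.4
ee_pos: [0.4628, -0.1569, 0.0218]
tcp_rot: [0.0, -0.117, 0.993, -0.0]
wrist_force: [-1.2, 2.6, 6.5]
finger_gap: 0.0333
t: 5.6
ee_pos: [0.4628, -0.1569, 0.0218]
tcp_rot: [0.0, -0.117, 0.993, 0.0]
wrist_force: [-0.5, 1.9, 5.9]
finger_gap: 0.0331
```

```bash
python3 -m handwheel '[{"dp":[0,0,-5],"angular":[0,0,0],"fingers":255},{"dp":[0,0,-15],"angular":[0,0,0],"fingers":255},{"dp":[0,0,-25],"angular":[0,0,0],"fingers":255},{"dp":[0,0,-25],"angular":[0,0,0],"fingers":255},{"dp":[0,0,-10],"angular":[0,0,0],"fingers":255},{"dp":[0,0,0],"angular":[0,0,2],"fingers":255},{"dp":[0,0,0],"angular":[0,0,2],"fingers":255}]'
python3 - <<'E'
from h import *
togo([.5555,.0698,.102],.17)
E
```

```text
t: 6.3
ee_pos: [0.4625, -0.157, 0.1014]
tcp_rot: [-0.0, -0.081, 0.997, -0.0]
wrist_force: [-0.6, 0.0, -7.1]
finger_gap: 0.0334
t 6.3 togo mm(tool) [-128.5  208.8   -0.7] [ 0.   -0.01 -0.44] gap 0.0334 F [-0.6  0.  -7.1]
```

```bash
python3 -m handwheel '[{"dp":[-10,17,0],"angular":[0,0,-0.4],"fingers":255},{"dp":[-21,34,0],"angular":[0,0,0],"fingers":255},{"dp":[-21,34,0],"angular":[0,0,0],"fingers":255},{"dp":[-21,34,0],"angular":[0,0,0],"fingers":255},{"dp":[-21,34,0],"angular":[0,0,0],"fingers":255},{"dp":[-21,34,0],"angular":[0,0,0],"fingers":255},{"dp":[-13,20,0],"angular":[0,0,0],"fingers":255},{"dp":[0,0,0],"angular":[0,0,0],"fingers":255}]'
python3 - <<'E'
from fit import *
togo([.5555,.0698,.102],.17)
s,R=st(); B=place(block(96.5),.6058,.0784,0,.17)
p=s["ee_pos"]; xa=-R.as_matrix()[:,0]; G=place(gauge(),p[0],p[1],p[2]+.0072,np.arctan2(xa[1],xa[0]))
for n in("top","scene"):
    F[n]=imaging.grab_frame(n)
    x,y=(250,120) if n=="top" else (240,150)
    draw(n,[([],0)],(x,y,150,110),5,f"pics/{n}3.png")
    draw(n,[(B,(0,0,255)),(G,(0,255,0))],(x,y,150,110),5,f"pics/{n}3o.png")
E
```

```text
t: 7.1
ee_pos: [0.5541, 0.0715, 0.1004]
tcp_rot: [-0.001, -0.087, 0.996, 0.0]
wrist_force: [0.7, -0.1, -7.1]
finger_gap: 0.0333
t 7.1 togo mm(tool) [-1.1 -1.9 -1.7] [ 0.04 -0.06  0.23] gap 0.0333 F [ 0.7 -0.1 -7.1]
```

View pics/scene3o.png

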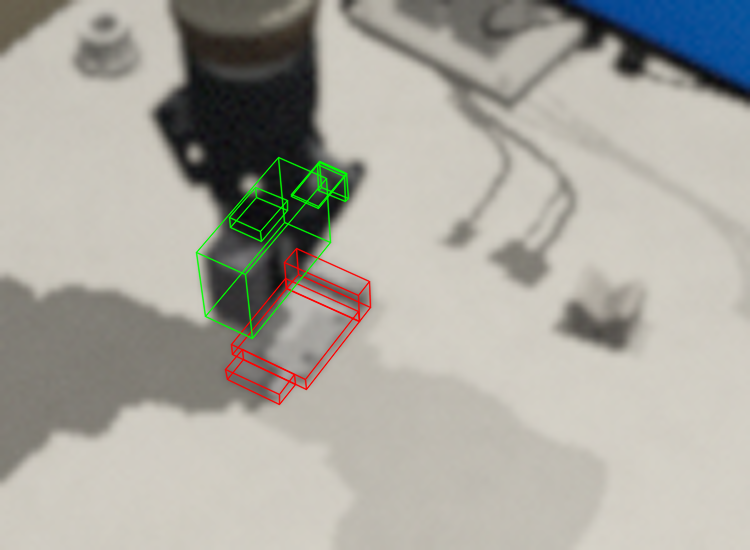

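View pics/top3o.png

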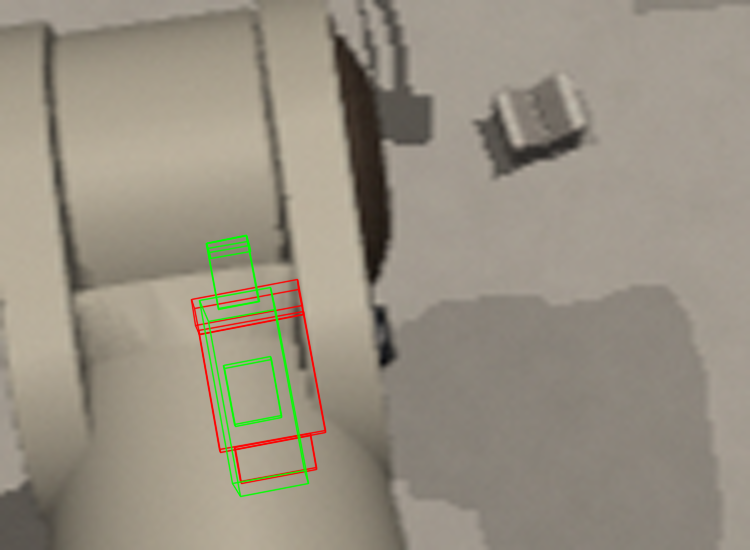

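The overlay matches the case in the scene view, its rear face at crop (230, 285). The arm covers it in the top view. I'll lower to 30 mm and look again.

```bash
python3 -m handwheel '[{"dp":[-0.5,-1.5,10],"angular":[0,0,0.2],"fingers":255},{"dp":[0,0,20],"angular":[0,0,0],"fingers":255},{"dp":[0,0,15],"angular":[0,0,0],"fingers":255},{"dp":[0,0,5],"angular":[0,0,0],"fingers":255},{"dp":[0,0,0],"angular":[0,0,0],"fingers":255}]'
python3 - <<'E'
from fit import *
togo([.5555,.0698,.0518],.17)
s,R=st(); B=place(block(96.5),.6058,.0784,0,.17)
p=s["ee_pos"]; xa=-R.as_matrix()[:,0]; G=place(gauge(),p[0],p[1],p[2]+.0072,np.arctan2(xa[1],xa[0]))
for n in("scene",):
    F[n]=imaging.grab_frame(n)
    x,y=(265,175)
    draw(n,[([],0)],(x,y,80,70),8,f"pics/{n}4.png")
    draw(n,[(B,(0,0,255)),(G,(0,255,0))],(x,y,80,70),8,f"pics/{n}4o.png")
E
```

```text
t: 7.7
ee_pos: [0.5536, 0.0668, 0.0502]
tcp_rot: [-0.001, -0.083, 0.997, -0.0]
wrist_force: [-0.8, 0.5, -7.6]
finger_gap: 0.0337
t 7.7 togo mm(tool) [-2.4  2.7 -1.7] [ 0.   -0.12 -0.2 ] gap 0.0337 F [-0.8  0.5 -7.6]
```

View pics/scene4o.png

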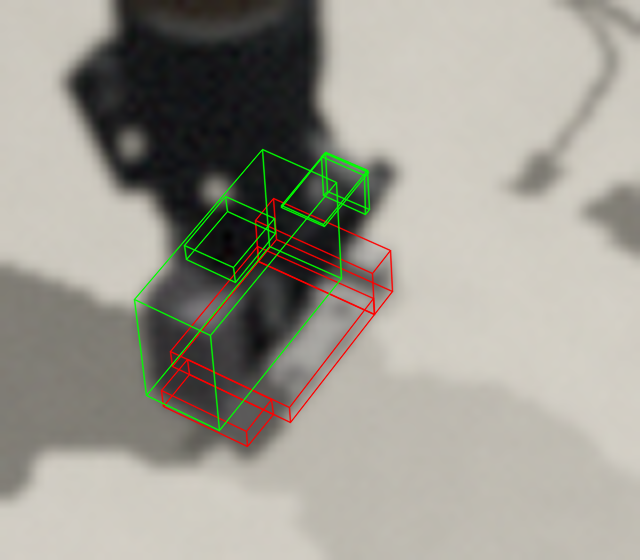

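View pics/scene4.png

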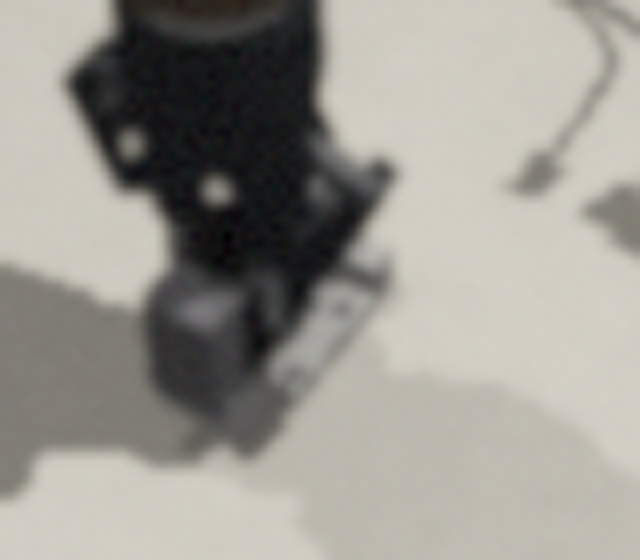

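```bash
python3 - <<'E'
from fit import *
s,R=st(); p=s["ee_pos"]; print(p,np.round(R.as_matrix(),3).tolist())
f=F["scene"]=imaging.grab_frame("scene")
m=masks_of("scene","gauge_centre"); print([(np.round(k["extent"],1).tolist(),k["conf"]) for k in m][:2], pinpoint("scene","gauge_centre")[:2],pinpoint("scene","hook")[:2],look_for("scene","hook")[:2], pinpoint("scene","lock_key")[:2])
print(proj(f,[[p[0],p[1],p[2]+.0072]]))
a=cv2.resize(f["color"][175:245,265:345,::-1],None,fx=8,fy=8,interpolation=cv2.INTER_CUBIC)
a=np.clip(a.astype(float)*1.8+20,0,255).astype(np.uint8)
if m:
    mm=cv2.resize(m[0]["pixels"][175:245,265:345].astype(np.uint8),None,fx=8,fy=8,interpolation=cv2.INTER_NEAREST)
    c,_=cv2.findContours(mm,cv2.RETR_EXTERNAL,cv2.CHAIN_APPROX_NONE); cv2.drawContours(a,c,-1,(0,255,255),1)
cv2.imwrite("pics/s5.png",a)
E
```

```text
[0.55421171 0.06697005 0.05121639] [[-0.986, -0.166, -0.0], [-0.166, 0.986, -0.0], [0.0, -0.0, -1.0]]
[([291.6, 214.4, 17.5, 29.3], 0.75)] [{'centre': [211.2, 298.0], 'conf': 0.81}] [{'centre': [214.6, 359.4], 'conf': 0.53}] [] [{'centre': [200.5, 294.3], 'conf': 0.53}]
[[294.73614116 210.23393694]]
```

View pics/s5.png

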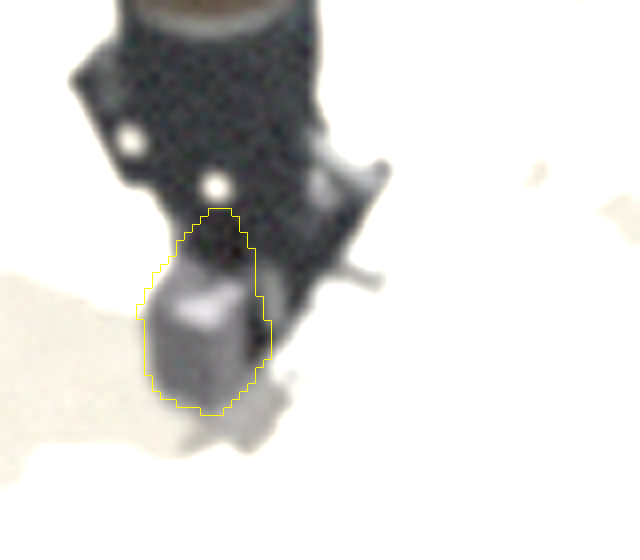

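The case seems to sit a few mm forward and to −y of the predicted overlay, with its rear left edge at crop x = 148 against about 135. That is within the 8 mm slack each way. I'll shift +y slightly, lower with a force check, then draw back slowly.

```bash
python3 -m handwheel '[{"dp":[0,4,2],"angular":[0,0,-0.2],"fingers":255},{"dp":[0,0,4],"angular":[0,0,0],"fingers":255},{"dp":[0,0,4],"angular":[0,0,0],"fingers":255},{"dp":[0,0,3],"angular":[0,0,0],"fingers":255},{"dp":[0,0,2],"angular":[0,0,0],"fingers":255},{"dp":[0,0,0],"angular":[0,0,0],"fingers":255},{"dp":[0,0,0],"angular":[0,0,0],"fingers":255}]'
python3 -c "
from h import *
togo([.5555,.0698,.0358],.17)"
```

```text
t: 8.75
ee_pos: [0.5538, 0.0713, 0.0363]
tcp_rot: [0.0, -0.085, 0.996, -0.0]
wrist_force: [-0.0, 0.1, -6.5]
finger_gap: 0.0334
t 8.75 togo mm(tool) [-1.5 -1.7  0.5] [-0.    0.    0.04] gap 0.0334 F [-0.   0.1 -6.5]
```

```bash
python3 - <<'E'
from fit import *
f=F["scene"]=imaging.grab_frame("scene"); s,R=st();p=s["ee_pos"];B=place(block(96.5),.6058,.0784,0,.17)
draw("scene",[],(265,175,80,70),8,"pics/s6.png")
E
```

```text
(no output)
```

View pics/s6.png

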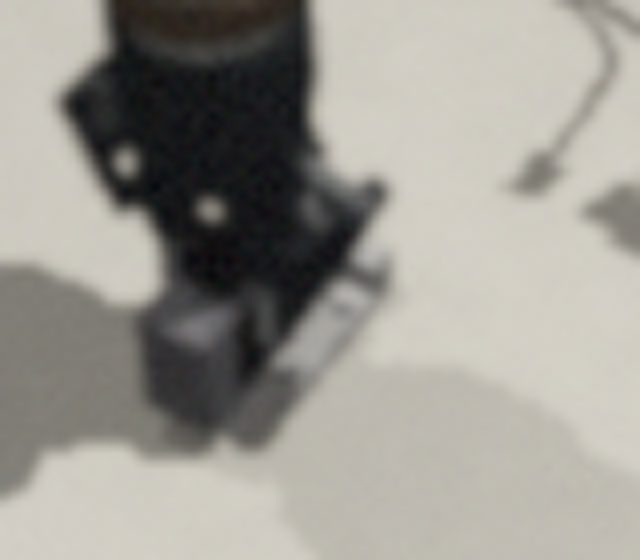

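```bash
python3 -m handwheel '[{"dp":[0,-1,1],"angular":[0,0,0],"fingers":255},{"dp":[1,0,1],"angular":[0,0,0],"fingers":255},{"dp":[2,0,0],"angular":[0,0,0],"fingers":255},{"dp":[2,0,0],"angular":[0,0,0],"fingers":255},{"dp":[2,0,0],"angular":[0,0,0],"fingers":255},{"dp":[0,0,0],"angular":[0,0,0],"fingers":255},{"dp":[0,0,0],"angular":[0,0,0],"fingers":255}]'
python3 -m handwheel '[{"dp":[2,0,0],"angular":[0,0,0],"fingers":255},{"dp":[2,0,0],"angular":[0,0,0],"fingers":255},{"dp":[0,0,0],"angular":[0,0,0],"fingers":255}]'
python3 -m handwheel '[{"dp":[2,0,0],"angular":[0,0,0],"fingers":255},{"dp":[2,0,0],"angular":[0,0,0],"fingers":255},{"dp":[0,0,0],"angular":[0,0,0],"fingers":255}]'
```

```text
t: 9.5
ee_pos: [0.5473, 0.0692, 0.0344]
tcp_rot: [0.0, -0.085, 0.996, 0.0]
wrist_force: [3.3, 0.8, -9.2]
finger_gap: 0.033
t: 9.8
ee_pos: [0.543, 0.0684, 0.0344]
tcp_rot: [0.0, -0.085, 0.996, -0.0]
wrist_force: [5.2, 1.3, -9.7]
finger_gap: 0.0333
t: 10.1
ee_pos: [0.539, 0.0677, 0.0344]
tcp_rot: [0.0, -0.085, 0.996, -0.0]
wrist_force: [3.3, 1.0, -9.3]
finger_gap: 0.0335
```

Hooked: there is a steady pull of about 4 N along +x, starting where the fit predicted (rule now about 9 mm out). I'll keep drawing back gently.

```bash
python3 -m handwheel '[{"dp":[2,0,0],"angular":[0,0,0],"fingers":255},{"dp":[3,0,0],"angular":[0,0,0],"fingers":255},{"dp":[3,0,0],"angular":[0,0,0],"fingers":255},{"dp":[3,0,0],"angular":[0,0,0],"fingers":255},{"dp":[3,0,0],"angular":[0,0,0],"fingers":255},{"dp":[3,0,0],"angular":[0,0,0],"fingers":255},{"dp":[3,0,0],"angular":[0,0,0],"fingers":255},{"dp":[3,0,0],"angular":[0,0,0],"fingers":255}]'
python3 -m handwheel '[{"dp":[3,0,0],"angular":[0,0,0],"fingers":255},{"dp":[3,0,0],"angular":[0,0,0],"fingers":255},{"dp":[3,0,0],"angular":[0,0,0],"fingers":255},{"dp":[3,0,0],"angular":[0,0,0],"fingers":255},{"dp":[3,0,0],"angular":[0,0,0],"fingers":255},{"dp":[3,0,0],"angular":[0,0,0],"fingers":255},{"dp":[2,0,0],"angular":[0,0,0],"fingers":255},{"dp":[1,0,0],"angular":[0,0,0],"fingers":255}]'
python3 - <<'E'
from fit import *
s,R=st(); p=s["ee_pos"]; f=F["scene"]=imaging.grab_frame("scene");F["top"]=imaging.grab_frame("top")
d=p[:2]-[.6058,.0784]; c=[np.cos(.17),np.sin(.17)]
print(p,"blockx",d@c,"y",-d[0]*c[1]+d[1]*c[0],s["wrist_force"])
draw("scene",[],(255,175,90,80),8,"pics/s7.png")
draw("top",[],(260,150,100,80),7,"pics/t7.png")
E
```

```text
t: 10.9
ee_pos: [0.5167, 0.0637, 0.0344]
tcp_rot: [0.0, -0.085, 0.996, -0.0]
wrist_force: [6.7, 0.3, -9.7]
finger_gap: 0.0335
t: 11.7
ee_pos: [0.4962, 0.0601, 0.0345]
tcp_rot: [0.001, -0.085, 0.996, -0.0]
wrist_force: [8.2, -0.7, -9.7]
finger_gap: 0.0339
[0.49621944 0.06010316 0.03450386] blockx -0.11109643494024739 y 0.0005060099918969239 [ 8.23986003 -0.74510162 -9.65502477]
```

View pics/s7.png

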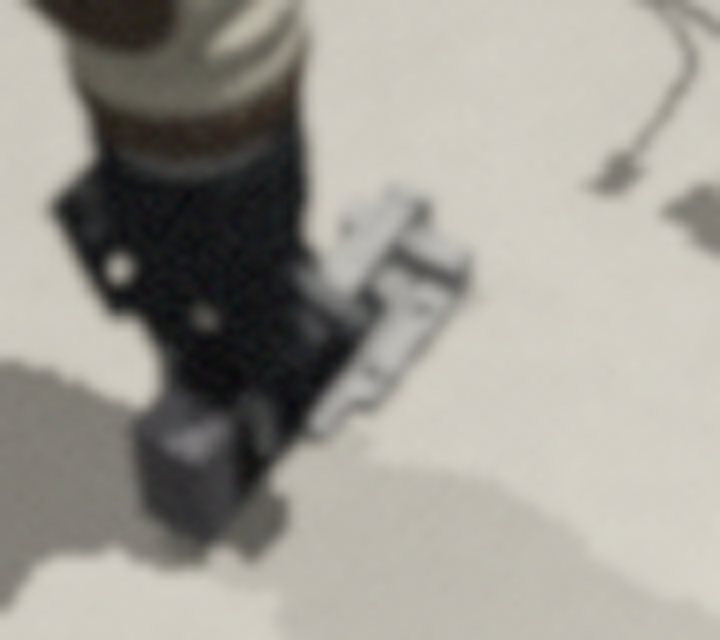

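View pics/t7.png

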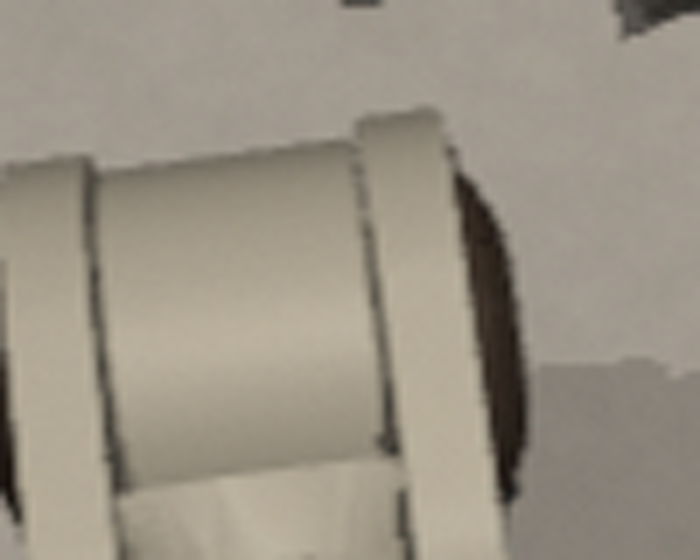

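In the scene view the rule lies over the flange, its end at crop (400, 200), parallel to the block. The rule is about 52 mm out. I'll draw about 20 mm more.

```bash
python3 -m handwheel '[{"dp":[2,0,0],"angular":[0,0,0],"fingers":255},{"dp":[3,0,0],"angular":[0,0,0],"fingers":255},{"dp":[3,0,0],"angular":[0,0,0],"fingers":255},{"dp":[3,0,0],"angular":[0,0,0],"fingers":255},{"dp":[3,0,0],"angular":[0,0,0],"fingers":255},{"dp":[3,0,0],"angular":[0,0,0],"fingers":255},{"dp":[2,0,0],"angular":[0,0,0],"fingers":255},{"dp":[0,0,0],"angular":[0,0,0],"fingers":255}]'
python3 - <<'E'
from fit import *
s,R=st(); p=s["ee_pos"]; f=F["scene"]=imaging.grab_frame("scene")
d=p[:2]-[.6058,.0784]; c=[np.cos(.17),np.sin(.17)]
print(p,"blockx",d@c,"y",-d[0]*c[1]+d[1]*c[0],s["wrist_force"])
draw("scene",[],(255,175,90,80),8,"pics/s8.png")
xa=-R.as_matrix()[:,0];
draw("scene",[(place(block(96.5),.6058,.0784,0,.17),(0,0,255)),(place(gauge(72),p[0],p[1],p[2]+.0072,np.arctan2(xa[1],xa[0])),(0,255,0))],(255,175,90,80),8,"pics/s8o.png")
E
```

```text
t: 12.6
ee_pos: [0.4777, 0.0568, 0.0346]
tcp_rot: [0.001, -0.085, 0.996, -0.0]
wrist_force: [8.9, 0.2, -10.3]
finger_gap: 0.0334
[0.47767578 0.05682714 0.03457183] blockx -0.1299270271839313 y 0.00041447538675002185 [  8.91599025   0.18116094 -10.25643589]
```

View pics/s8.png

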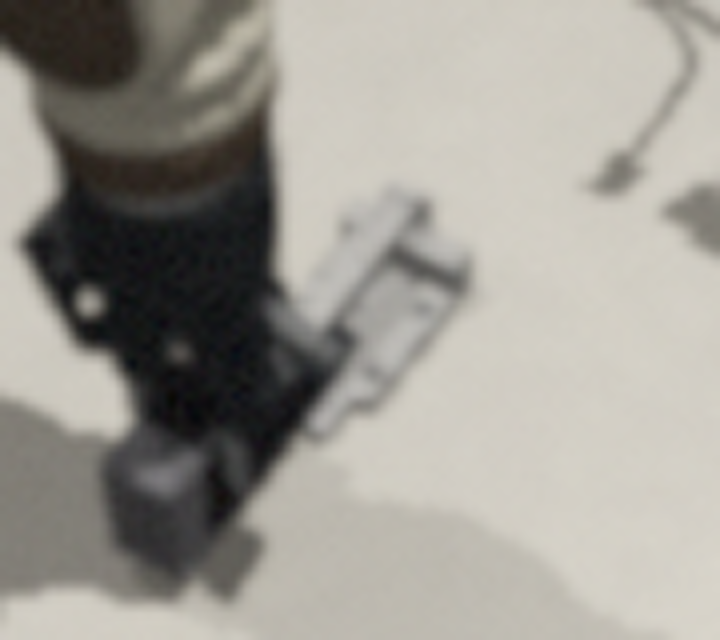

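View pics/s8o.png

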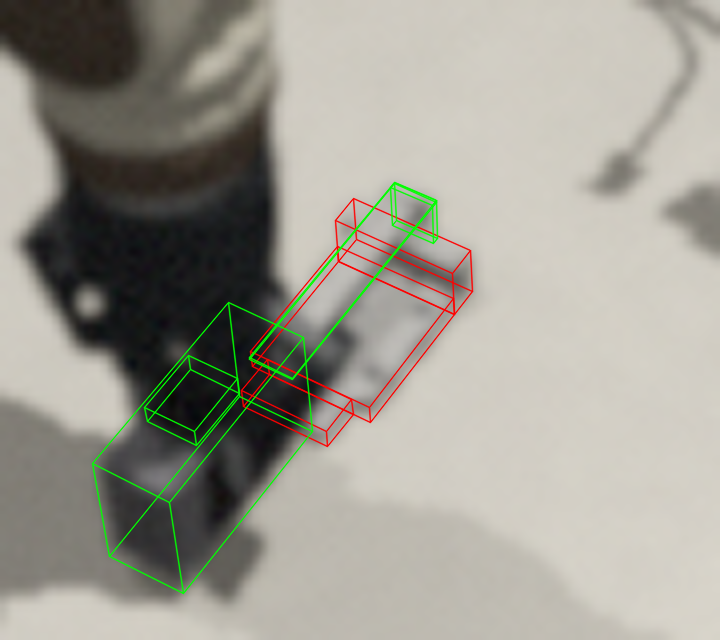

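Rule about 71 mm out by this estimate, with the front plate just behind the tongue end. I'll draw 2 mm more, then lower in small steps while watching for contact with the tongue.

```bash
python3 -m handwheel '[{"dp":[1,0,0],"angular":[0,0,0],"fingers":255},{"dp":[1,0,1],"angular":[0,0,0],"fingers":255},{"dp":[0,0,1],"angular":[0,0,0],"fingers":255},{"dp":[0,0,1],"angular":[0,0,0],"fingers":255},{"dp":[0,0,0],"angular":[0,0,0],"fingers":255}]'
python3 -m handwheel '[{"dp":[0,0,1],"angular":[0,0,0],"fingers":255},{"dp":[0,0,0],"angular":[0,0,0],"fingers":255}]'
python3 -m handwheel '[{"dp":[0,0,1],"angular":[0,0,0],"fingers":255},{"dp":[0,0,0],"angular":[0,0,0],"fingers":255}]'
```

```text
t: 13.15
ee_pos: [0.4769, 0.0569, 0.0325]
tcp_rot: [0.002, -0.085, 0.996, 0.0]
wrist_force: [9.1, 0.7, -5.1]
finger_gap: 0.0334
t: 13.35
ee_pos: [0.4774, 0.057, 0.0319]
tcp_rot: [0.003, -0.085, 0.996, 0.0]
wrist_force: [9.3, 0.7, -3.2]
finger_gap: 0.0332
t: 13.55
ee_pos: [0.4773, 0.0572, 0.031]
tcp_rot: [0.003, -0.085, 0.996, 0.0]
wrist_force: [8.6, 2.1, -3.1]
finger_gap: 0.0332
```

It touched down: the z load eased by about 7 N at an underside height of about 10 mm, so the case front is still over the tongue. I'll lift a little and draw further, watching the pull.

```bash
python3 -m handwheel '[{"dp":[0,0,-2],"angular":[0,0,0],"fingers":255},{"dp":[0,0,-2],"angular":[0,0,0],"fingers":255},{"dp":[0,0,-1],"angular":[0,0,0],"fingers":255},{"dp":[0,0,0],"angular":[0,0,0],"fingers":255}]'
python3 -m handwheel '[{"dp":[1,0,0],"angular":[0,0,0],"fingers":255},{"dp":[1,0,0],"angular":[0,0,0],"fingers":255},{"dp":[0,0,0],"angular":[0,0,0],"fingers":255}]'
python3 -m handwheel '[{"dp":[1,0,0],"angular":[0,0,0],"fingers":255},{"dp":[0,0,0],"angular":[0,0,0],"fingers":255}]'
python3 - <<'E'
from h import *
s,R=st(); print(np.round(R.as_matrix(),4).tolist())
E
```

```text
t: 13.95
ee_pos: [0.4758, 0.057, 0.0346]
tcp_rot: [0.001, -0.085, 0.996, 0.0]
wrist_force: [8.5, 1.4, -11.1]
finger_gap: 0.0333
t: 14.25
ee_pos: [0.4738, 0.0566, 0.0345]
tcp_rot: [0.001, -0.085, 0.996, 0.0]
wrist_force: [9.0, 1.3, -10.4]
finger_gap: 0.0336
t: 14.45
ee_pos: [0.4728, 0.0565, 0.0345]
tcp_rot: [0.001, -0.085, 0.996, 0.0]
wrist_force: [8.8, 2.8, -10.2]
finger_gap: 0.0335
[[-0.9854, -0.1702, 0.0017], [-0.1702, 0.9854, 0.0006], [-0.0018, 0.0003, -1.0]]
```

```bash
python3 -m handwheel '[{"dp":[0.5,0,1],"angular":[0,0,0],"fingers":255},{"dp":[0,0,1],"angular":[0,0,0],"fingers":255},{"dp":[0,0,1],"angular":[0,0,0],"fingers":255},{"dp":[0,0,1],"angular":[0,0,0],"fingers":255},{"dp":[0,0,0],"angular":[0,0,0],"fingers":255}]'
python3 -m handwheel '[{"dp":[0,0,1],"angular":[0,0,0],"fingers":255},{"dp":[0,0,0],"angular":[0,0,0],"fingers":255}]'
```

```text
t: 14.95
ee_pos: [0.4736, 0.0566, 0.0317]
tcp_rot: [0.002, -0.085, 0.996, 0.0]
wrist_force: [8.8, 2.0, -4.6]
finger_gap: 0.0334
t: 15.15
ee_pos: [0.4737, 0.0567, 0.0308]
tcp_rot: [0.003, -0.086, 0.996, 0.0]
wrist_force: [8.0, 3.1, -5.0]
finger_gap: 0.0333
```

The load stayed constant over the last millimetre (z followed by 0.9 mm), so this is hook friction on the flange face, not the tongue. I'll carry on down carefully.

```bash
python3 -m handwheel '[{"dp":[0,0,1],"angular":[0,0,0],"fingers":255},{"dp":[0,0,0],"angular":[0,0,0],"fingers":255}]'
python3 -m handwheel '[{"dp":[0,0,1],"angular":[0,0,0],"fingers":255},{"dp":[0,0,0],"angular":[0,0,0],"fingers":255}]'
```

```text
t: 15.35
ee_pos: [0.4737, 0.0567, 0.0298]
tcp_rot: [0.003, -0.086, 0.996, 0.0]
wrist_force: [9.2, 2.8, -3.1]
finger_gap: 0.0334
t: 15.55
ee_pos: [0.4737, 0.0567, 0.0289]
tcp_rot: [0.003, -0.086, 0.996, 0.0]
wrist_force: [9.6, 2.8, -4.4]
finger_gap: 0.0335
```

The underside is now at about 7 mm, below the tongue top, with no contact. I'll go down to the cabinet top.

```bash
python3 -m handwheel '[{"dp":[0,0,1],"angular":[0,0,0],"fingers":255},{"dp":[0,0,1.5],"angular":[0,0,0],"fingers":255},{"dp":[0,0,1.5],"angular":[0,0,0],"fingers":255},{"dp":[0,0,0],"angular":[0,0,0],"fingers":255}]'
python3 -m handwheel '[{"dp":[0,0,1],"angular":[0,0,0],"fingers":255},{"dp":[0,0,1],"angular":[0,0,0],"fingers":255},{"dp":[0,0,0],"angular":[0,0,0],"fingers":255}]'
python3 -m handwheel '[{"dp":[0,0,1],"angular":[0,0,0],"fingers":255},{"dp":[0,0,0.5],"angular":[0,0,0],"fingers":255},{"dp":[0,0,0],"angular":[0,0,0],"fingers":255}]'
```

```text
t: 15.95
ee_pos: [0.4738, 0.0568, 0.025]
tcp_rot: [0.003, -0.086, 0.996, 0.001]
wrist_force: [8.1, 3.7, -4.2]
finger_gap: 0.0334
t: 16.25
ee_pos: [0.4741, 0.0567, 0.0245]
tcp_rot: [0.003, -0.085, 0.996, 0.0]
wrist_force: [4.8, 2.6, 10.6]
finger_gap: 0.0333
t: 16.55
ee_pos: [0.4743, 0.0568, 0.0243]
tcp_rot: [0.004, -0.085, 0.996, 0.0]
wrist_force: [0.6, 1.5, 20.9]
finger_gap: 0.0331
```

It grounded about 2.5 mm higher than at the grasp. I'll relieve the load a bit and look.

```bash
python3 -m handwheel '[{"dp":[0,0,-1],"angular":[0,0,0],"fingers":255},{"dp":[0,0,-1],"angular":[0,0,0],"fingers":255},{"dp":[0,0,0],"angular":[0,0,0],"fingers":255}]'
python3 - <<'E'
from fit import *
s,R=st(); p=s["ee_pos"]; f=F["scene"]=imaging.grab_frame("scene")
d=p[:2]-[.6058,.0784]; c=[np.cos(.17),np.sin(.17)]
print(p,"blockx",d@c,"y",-d[0]*c[1]+d[1]*c[0],s["wrist_force"],np.round(R.as_matrix(),4).tolist())
draw("scene",[],(255,175,80,80),9,"pics/s9.png")
xa=-R.as_matrix()[:,0];
draw("scene",[(place(block(96.5),.6058,.0784,0,.17),(0,0,255)),(place(gauge(75),p[0],p[1],.029,np.arctan2(xa[1],xa[0])),(0,255,0))],(255,175,80,80),9,"pics/s9o.png")
E
```

```text
t: 16.85
ee_pos: [0.4743, 0.0568, 0.0244]
tcp_rot: [0.003, -0.085, 0.996, 0.0]
wrist_force: [8.7, 3.8, 3.7]
finger_gap: 0.0331
[0.47426448 0.05675671 0.02444253] blockx -0.13330106890144086 y 0.0009221918165699186 [8.66224492 3.78628523 3.68079712] [[-0.9854, -0.1702, 0.0065], [-0.1702, 0.9854, 0.0015], [-0.0067, 0.0004, -1.0]]
```

View pics/s9.png

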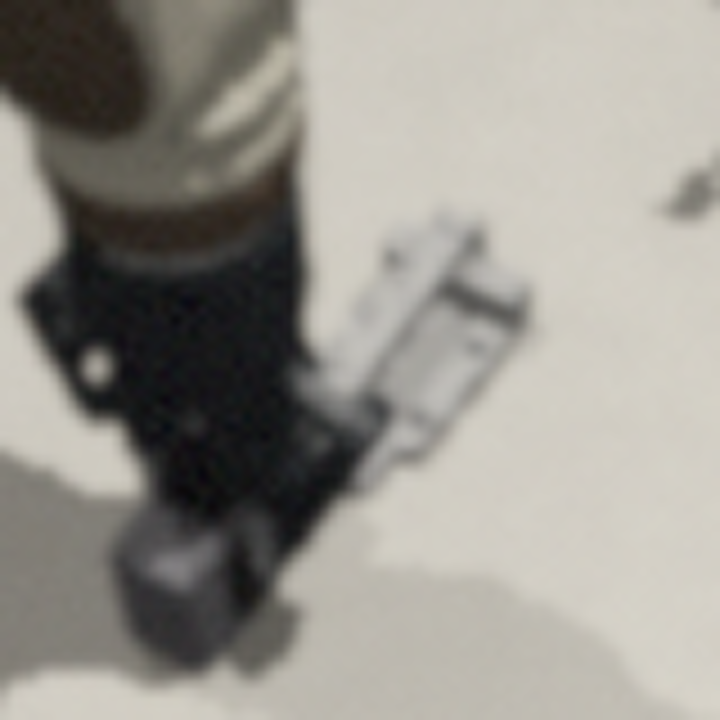

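View pics/s9o.png

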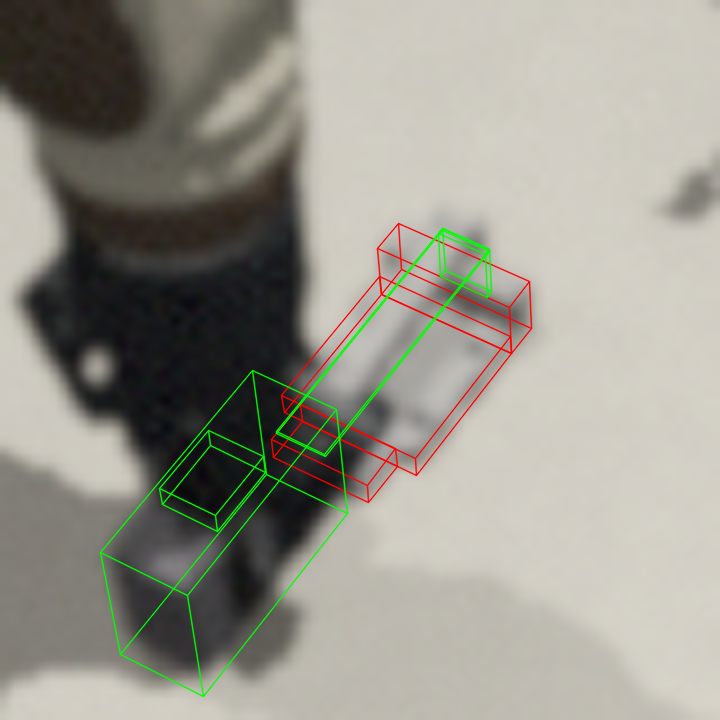

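```bash
cat >> h.py <<'E'
def rep():
    s,R=st(); p=s["ee_pos"]; d=p[:2]-[.6058,.0784]; c=[np.cos(.17),np.sin(.17)]
    T=R.inv().apply(s["torque"]); Fo=R.inv().apply(s["wrist_force"])
    print("t %.2f z %.4f bx %.4f by %.4f"%(s["t"],p[2],d@c,-d[0]*c[1]+d[1]*c[0]),"Ftool",np.round(Fo,1),"Ttool",np.round(T,3),"tilt",np.round(R.as_matrix()[2,:2],4))
E
python3 -c "
from h import *
rep()"
python3 -m handwheel '[{"dp":[0,0,-1],"angular":[0,0,0],"fingers":255},{"dp":[0,0,0],"angular":[0,0,0],"fingers":255}]' >/dev/null
python3 -c "
from h import *
rep()"
python3 -m handwheel '[{"dp":[0,0,-2],"angular":[0,0,0],"fingers":255},{"dp":[0,0,0],"angular":[0,0,0],"fingers":255}]' >/dev/null
python3 -c "
from h import *
rep()"
python3 -m handwheel '[{"dp":[0,0,-3],"angular":[0,0,0],"fingers":255},{"dp":[0,0,0],"angular":[0,0,0],"fingers":255}]' >/dev/null
python3 -c "
from h import *
rep()"
```

```text
t 16.90 z 0.0244 bx -0.1333 by 0.0009 Ftool [-9.4  1.5 -4.2] Ttool [-0.295 -1.435 -0.005] tilt [-0.0066  0.0004]
t 17.10 z 0.0245 bx -0.1339 by 0.0008 Ftool [-9.4  0.9  2.7] Ttool [-0.15  -1.677  0.048] tilt [-0.0051  0.0002]
t 17.30 z 0.0253 bx -0.1351 by 0.0009 Ftool [-9.   0.7 11.3] Ttool [-0.115 -1.355 -0.007] tilt [-0.0022  0.0002]
t 17.50 z 0.0281 bx -0.1353 by 0.0009 Ftool [-10.2  -0.1  11.3] Ttool [-0.111 -1.211 -0.02 ] tilt [-0.0017  0.0002]
```

```bash
cat >> h.py <<'E'
def gpose(p,yaw,pitch,dx=0,dz=0,r=75):
    "case pitched nose-up about the pad point 15 mm above TCP; dz = case centre above TCP"
    bs=gauge(r); c,s=np.cos(pitch),np.sin(pitch); Rm=np.array([[c,0,-s],[0,1,0],[s,0,c]])
    piv=np.array([0,0,.010])
    bs=[(b-piv+[dx,0,0])@Rm.T+piv for b in bs]
    return place(bs,p[0],p[1],p[2]+.0072+dz,yaw)
E
python3 - <<'E'
from fit import *
from h import gpose,rep
rep()
s,R=st(); p=s["ee_pos"]; f=F["scene"]=imaging.grab_frame("scene")
B=place(block(96.5),.6058,.0784,0,.17)
cr=(262,190,62,62)
draw("scene",[],cr,9.6,"pics/sa.png")
draw("scene",[(B[:1],(0,0,255)),(gpose(p,.171,0),(0,255,0)),(gpose(p,.171,.08),(255,0,0))],cr,9.6,"pics/sao.png")
a=cv2.imread("pics/sa.png");b=cv2.imread("pics/sao.png")
E
```

```text
t 17.50 z 0.0281 bx -0.1353 by 0.0009 Ftool [-10.2  -0.1  11.3] Ttool [-0.111 -1.211 -0.02 ] tilt [-0.0017  0.0002]
```

View pics/sa.png

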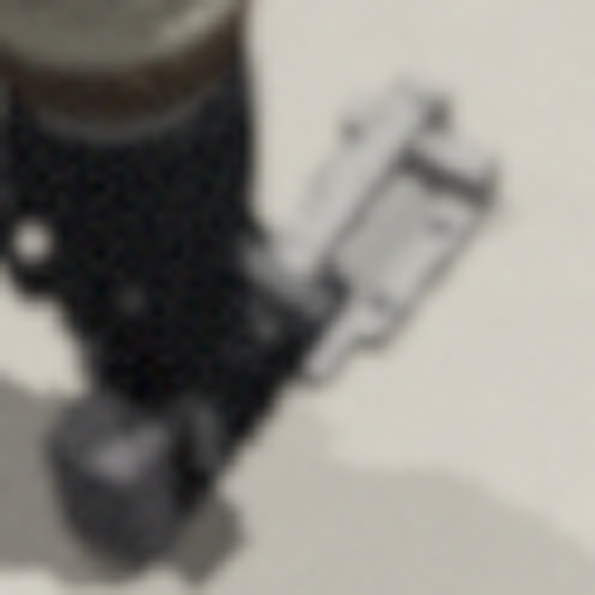

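View pics/sao.png

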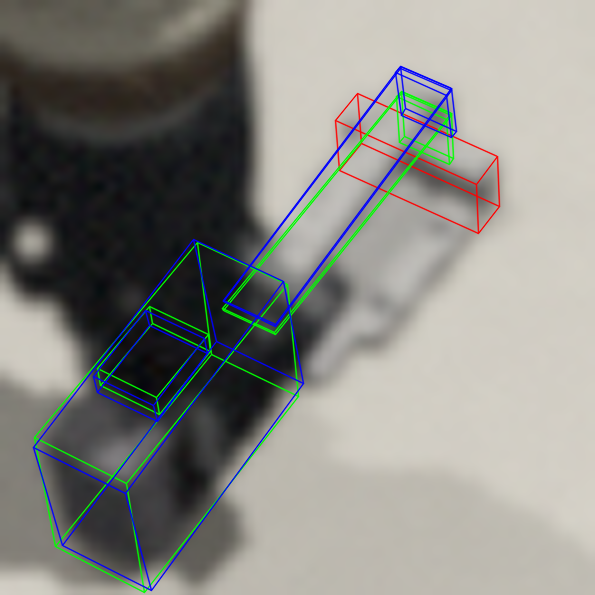

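```bash
python3 - <<'E'
from fit import *
from h import gpose
f=F["scene"]
a=cv2.imread("pics/scene2.png")
def lines(a,bs,c,x,y,sc):
    for b in bs:
        p=(proj(f,b)-[x-.5,y-.5])*sc-.5
        for i in range(8):
            for j in range(i):
                if bin(i^j).count("1")==1: cv2.line(a,tuple(np.round(p[i]).astype(int).tolist()),tuple(np.round(p[j]).astype(int).tolist()),c,1,cv2.LINE_AA)
b=a.copy(); lines(b,place(gauge(),.4629,-.1566,.029,.24)[:2],(0,255,0),260,180,4)
cr=slice(320,480),slice(180,380)
o=np.hstack([cv2.resize(k[cr],None,fx=2,fy=2) for k in (a,b)])
g=imaging.grab_frame("scene"); s,R=st();p=s["ee_pos"]
x,y=262,220
c=cv2.resize(g["color"][y:y+36,x:x+44,::-1],None,fx=9,fy=9,interpolation=cv2.INTER_CUBIC); c=np.clip(c*2.0,0,255).astype(np.uint8); d=c.copy()
lines(d,gpose(p,.171,.0)[:2],(0,255,0),x,y,9);lines(d,gpose(p,.171,.05,dx=.005)[:2],(255,100,0),x,y,9)
q=np.hstack([c,d]); o=np.vstack([np.clip(o*1.8,0,255).astype(np.uint8)[:, :792] if o.shape[1]>=792 else o, cv2.resize(q,(792,q.shape[0]))])
cv2.imwrite("pics/cmp.png",o); print(o.shape)
E
```

```text
(644, 792, 3)
```

View pics/cmp.png

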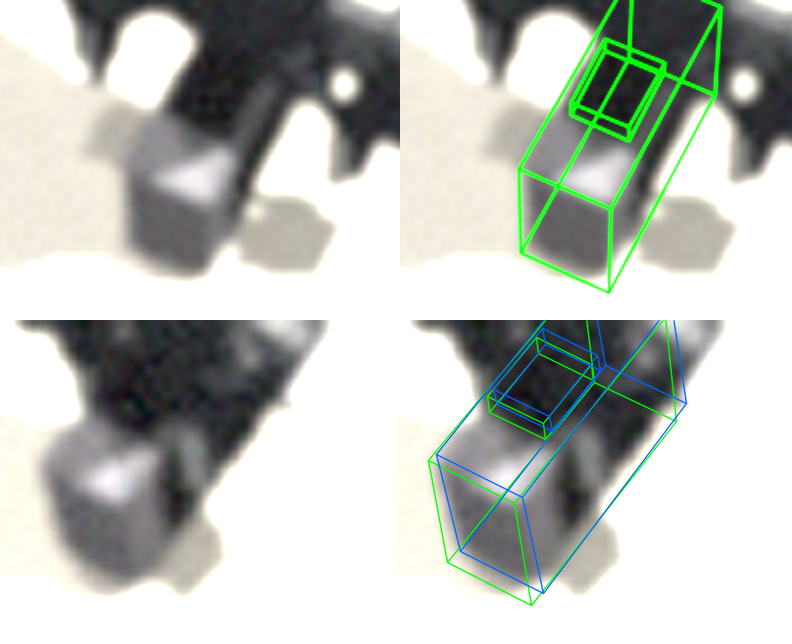

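Two things from this comparison. The overlay overshoots the rounded case by about the same amount before and after the grasp, so the case has not slipped along x. The rule's end shows higher than it should, and the case grounded 2.7 mm early, so the case is pitched about 0.05 rad nose-up in the pads. I'll pitch the tool nose-down and set it down again.

```bash
python3 -m handwheel '[{"dp":[-0.5,0,0],"angular":[0,1,0],"fingers":255},{"dp":[-0.5,0,0],"angular":[0,1,0],"fingers":255},{"dp":[0,0,0],"angular":[0,0.5,0],"fingers":255},{"dp":[0,0,0],"angular":[0,0,0],"fingers":255}]'; python3 -c "
from h import *
rep()"
python3 -m handwheel '[{"dp":[0,0,1],"angular":[0,0,0],"fingers":255},{"dp":[0,0,1],"angular":[0,0,0],"fingers":255},{"dp":[0,0,1],"angular":[0,0,0],"fingers":255},{"dp":[0,0,0],"angular":[0,0,0],"fingers":255}]'>/dev/null; python3 -c "
from h import *
rep()"
python3 -m handwheel '[{"dp":[0,0,1],"angular":[0,0,0],"fingers":255},{"dp":[0,0,0],"angular":[0,0,0],"fingers":255}]'>/dev/null; python3 -c "
from h import *
rep()"
python3 -m handwheel '[{"dp":[0,0,1],"angular":[0,0,0],"fingers":255},{"dp":[0,0,0],"angular":[0,0,0],"fingers":255}]'>/dev/null; python3 -c "
from h import *
rep()"
```

```text
t: 18.0
ee_pos: [0.4749, 0.0568, 0.0292]
tcp_rot: [-0.019, -0.086, 0.996, -0.002]
wrist_force: [8.4, 3.0, -5.0]
finger_gap: 0.0334
t 18.00 z 0.0292 bx -0.1327 by 0.0009 Ftool [-9.   1.5  4.7] Ttool [-0.15  -2.401 -0.047] tilt [0.0389 0.0002]
t 18.40 z 0.0264 bx -0.1329 by 0.0009 Ftool [-9.8  0.6  2.3] Ttool [-0.171 -2.372 -0.078] tilt [0.0382 0.0003]
t 18.60 z 0.0254 bx -0.1329 by 0.0009 Ftool [-9.4  1.1  2. ] Ttool [-0.157 -2.416 -0.049] tilt [0.038  0.0003]
t 18.80 z 0.0249 bx -0.1327 by 0.0008 Ftool [-8.   1.3 -0.6] Ttool [-0.227 -2.056  0.018] tilt [0.0374 0.0002]
```

```bash
cat > look.py <<'E'
import sys
from fit import *
from h import gpose,rep
rep()
s,R=st(); p=s["ee_pos"]; f=F["scene"]=imaging.grab_frame("scene")
B=place(block(96.5),.6058,.0784,0,.17)
cr=(262,190,62,62); k=sys.argv[1]; r=float(sys.argv[2]); q=p.copy(); q[2]=.0218
draw("scene",[],cr,6.4,"pics/a.png")
draw("scene",[(B[:1],(0,0,255)),(gpose(q,.171,0,r=r),(0,255,0)),(gpose(q,.171,.06,r=r)[2:],(255,0,0))],cr,6.4,"pics/b.png")
cv2.imwrite(f"pics/{k}.png",np.hstack([cv2.imread("pics/a.png"),cv2.imread("pics/b.png")]))
E
python3 look.py sb 73
```

```text
t 18.80 z 0.0249 bx -0.1327 by 0.0008 Ftool [-8.   1.3 -0.6] Ttool [-0.227 -2.056  0.018] tilt [0.0374 0.0002]
```

View pics/sb.png

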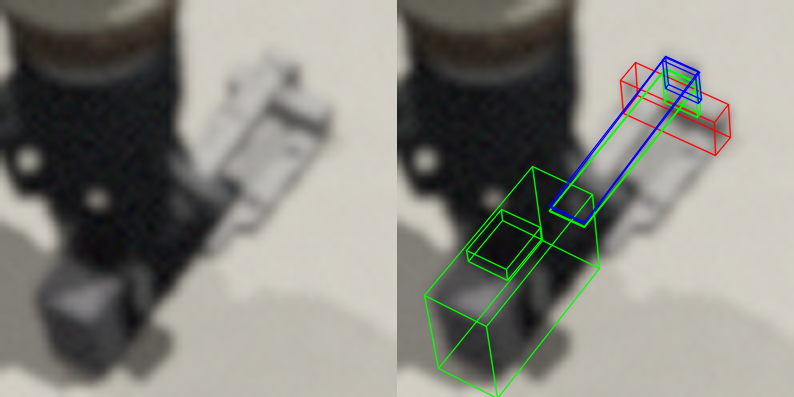

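The rule is still nose-up (its end is near the blue 0.06 rad outline). Hook friction made the case slip in the pads instead of turning. Next I'll creep forward to find out whether the front plate faces the tongue's end (it butts) or lies over it (it slides).

```bash
for i in 1; do python3 -m handwheel '[{"dp":[-1,0,-0.5],"angular":[0,0,0],"fingers":255},{"dp":[-1,0,0],"angular":[0,0,0],"fingers":255},{"dp":[0,0,0],"angular":[0,0,0],"fingers":255}]'>/dev/null; done; python3 -c "
from h import *
rep()"
python3 -m handwheel '[{"dp":[-1,0,0],"angular":[0,0,0],"fingers":255},{"dp":[-1,0,0],"angular":[0,0,0],"fingers":255},{"dp":[0,0,0],"angular":[0,0,0],"fingers":255}]'>/dev/null; python3 -c "
from h import *
rep()"
```

```text
t 19.15 z 0.0249 bx -0.1317 by 0.0008 Ftool [-3.8  0.9 -6.1] Ttool [-0.189 -1.51  -0.036] tilt [0.0398 0.0001]
t 19.45 z 0.0246 bx -0.1314 by 0.0008 Ftool [  3.8   1.3 -11.3] Ttool [-0.188  0.339  0.038] tilt [0.0433 0.0001]
```

```bash
python3 -m handwheel '[{"dp":[-1,0,0],"angular":[0,0,0],"fingers":255},{"dp":[0,0,0],"angular":[0,0,0],"fingers":255}]'>/dev/null; python3 -c "
from h import *
rep()"
```

```text
t 19.65 z 0.0245 bx -0.1313 by 0.0008 Ftool [  6.8   0.5 -12.9] Ttool [-0.194  1.277  0.082] tilt [0.045  0.0001]
```

It butts. Against the 5 mm commanded, it moved 1.4 mm and the force reversed to +7 N, so the plate faces the tongue end. I'll back off the push, then flatten the nose by pressing down with a nose-down turn.

```bash
python3 -m handwheel '[{"dp":[1,0,0],"angular":[0,0,0],"fingers":255},{"dp":[1,0,0],"angular":[0,0,0],"fingers":255},{"dp":[1,0,0],"angular":[0,0,0],"fingers":255},{"dp":[0.5,0,0],"angular":[0,0,0],"fingers":255},{"dp":[0,0,0],"angular":[0,0,0],"fingers":255}]'>/dev/null; python3 -c "
from h import *
rep()"
python3 -m handwheel '[{"dp":[0,0,1],"angular":[0,1,0],"fingers":255},{"dp":[0,0,1],"angular":[0,1,0],"fingers":255},{"dp":[0,0,0],"angular":[0,0,0],"fingers":255}]'>/dev/null; python3 -c "
from h import *
rep()"
python3 -m handwheel '[{"dp":[0,0,1],"angular":[0,1,0],"fingers":255},{"dp":[0,0,0],"angular":[0,0,0],"fingers":255}]'>/dev/null; python3 -c "
from h import *
rep()"
```

```text
t 20.15 z 0.0245 bx -0.1314 by 0.0007 Ftool [-13.1   0.1   0.3] Ttool [-0.092 -2.125  0.103] tilt [0.0384 0.    ]
t 20.45 z 0.0233 bx -0.1310 by 0.0007 Ftool [-10.    0.7  -6.9] Ttool [-0.14  -1.988  0.109] tilt [ 0.0729 -0.    ]
t 20.65 z 0.0226 bx -0.1308 by 0.0007 Ftool [-9.9  1.3 -9.9] Ttool [-0.121 -2.063  0.05 ] tilt [ 0.0893 -0.0001]
```

```bash
python3 look.py sc 73
```

```text
t 20.65 z 0.0226 bx -0.1308 by 0.0007 Ftool [-9.9  1.3 -9.9] Ttool [-0.121 -2.063  0.05 ] tilt [ 0.0893 -0.0001]
```

View pics/sc.png

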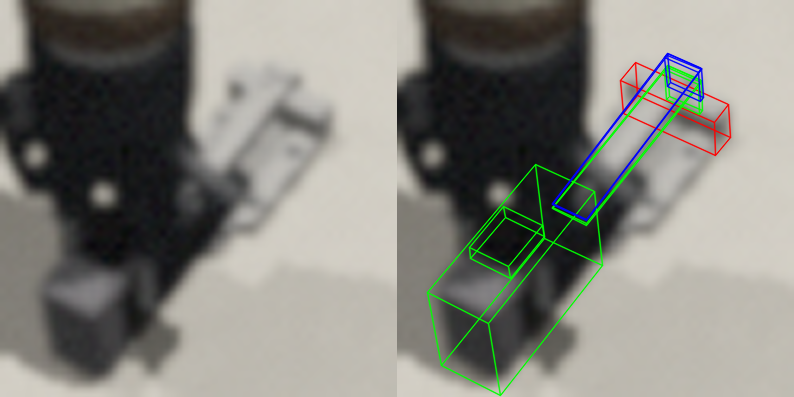

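Now the rule end at (268–300, 65–85) lies on the flat green outline, so the nose is down. I'll press slightly more to confirm it's seated.

```bash
python3 -m handwheel '[{"dp":[0,0,1],"angular":[0,0,0],"fingers":255},{"dp":[0,0,0],"angular":[0,0,0],"fingers":255}]'>/dev/null; python3 -c "
from h import *
rep()"
python3 -m handwheel '[{"dp":[0,0,1],"angular":[0,0,0],"fingers":255},{"dp":[0,0,0],"angular":[0,0,0],"fingers":255}]'>/dev/null; python3 -c "
from h import *
rep()"
```

```text
t 20.90 z 0.0226 bx -0.1306 by 0.0007 Ftool [ -7.9   0.9 -16.7] Ttool [-0.121 -1.426  0.146] tilt [ 0.0878 -0.0001]
t 21.10 z 0.0224 bx -0.1305 by 0.0007 Ftool [ -5.7   1.4 -23. ] Ttool [-0.201 -0.662  0.107] tilt [ 0.0869 -0.0001]
```

The case is firmly seated: z no longer follows and the load rises 6 N/mm. I'll unload the press and bring the pull on the arm to about zero, so the tongue carries the spring.

```bash
python3 -m handwheel '[{"dp":[-0.5,0,-1],"angular":[0,0,0],"fingers":255},{"dp":[0,0,-1],"angular":[0,0,0],"fingers":255},{"dp":[0,0,0],"angular":[0,0,0],"fingers":255}]'>/dev/null; python3 -c "
from h import *
rep()"
python3 -m handwheel '[{"dp":[-0.5,0,0],"angular":[0,0,0],"fingers":255},{"dp":[-0.5,0,0],"angular":[0,0,0],"fingers":255},{"dp":[0,0,0],"angular":[0,0,0],"fingers":255}]'>/dev/null; python3 -c "
from h import *
rep()"
```

```text
t 21.40 z 0.0225 bx -0.1306 by 0.0007 Ftool [-9.7  1.4 -8.9] Ttool [-0.161 -1.72   0.156] tilt [ 0.0892 -0.0001]
t 21.70 z 0.0225 bx -0.1306 by 0.0007 Ftool [ -3.6   0.9 -13. ] Ttool [-0.158 -0.648  0.143] tilt [ 0.0912 -0.0001]
```

```bash
python3 -m handwheel '[{"dp":[-0.5,0,-1],"angular":[0,0,0],"fingers":255},{"dp":[0,0,0],"angular":[0,0,0],"fingers":255}]'>/dev/null; python3 -c "
from h import *
rep()"
python3 -m handwheel '[{"dp":[-0.5,0,-0.5],"angular":[0,0,0],"fingers":255},{"dp":[0,0,0],"angular":[0,0,0],"fingers":255}]'>/dev/null; python3 -c "
from h import *
rep()"
python3 -m handwheel '[{"dp":[-0.5,0,-0.5],"angular":[0,0,0],"fingers":255},{"dp":[0,0,0],"angular":[0,0,0],"fingers":255}]'>/dev/null; python3 -c "
from h import *
rep()"
```

```text
t 21.90 z 0.0225 bx -0.1306 by 0.0007 Ftool [-4.4  0.4 -6.3] Ttool [-0.09  -0.963  0.079] tilt [ 0.0928 -0.0001]
t 22.10 z 0.0225 bx -0.1305 by 0.0007 Ftool [-4.3 -0.  -7.6] Ttool [-0.011 -0.944  0.092] tilt [ 0.0939 -0.0001]
t 22.30 z 0.0225 bx -0.1305 by 0.0007 Ftool [-1.8  0.  -7.1] Ttool [-0.031 -0.715  0.108] tilt [ 0.0952 -0.0001]
```

```bash
python3 -m handwheel '[{"dp":[-0.5,0,-0.5],"angular":[0,0,0],"fingers":255},{"dp":[0,0,-0.5],"angular":[0,0,0],"fingers":255},{"dp":[0,0,0],"angular":[0,0,0],"fingers":255}]'>/dev/null; python3 -c "
from h import *
rep()"
python3 -m handwheel '[{"dp":[-0.5,0,-0.5],"angular":[0,0,0],"fingers":255},{"dp":[0,0,0],"angular":[0,0,0],"fingers":255}]'>/dev/null; python3 look.py sd 72
```

```text
t 22.60 z 0.0226 bx -0.1305 by 0.0007 Ftool [-1.5 -0.8  0.1] Ttool [ 0.077 -0.759  0.137] tilt [ 0.0967 -0.0001]
t 22.80 z 0.0226 bx -0.1304 by 0.0007 Ftool [ 0.3 -0.4  3.9] Ttool [ 0.099 -0.399  0.145] tilt [ 0.0979 -0.    ]
```

View pics/sd.png

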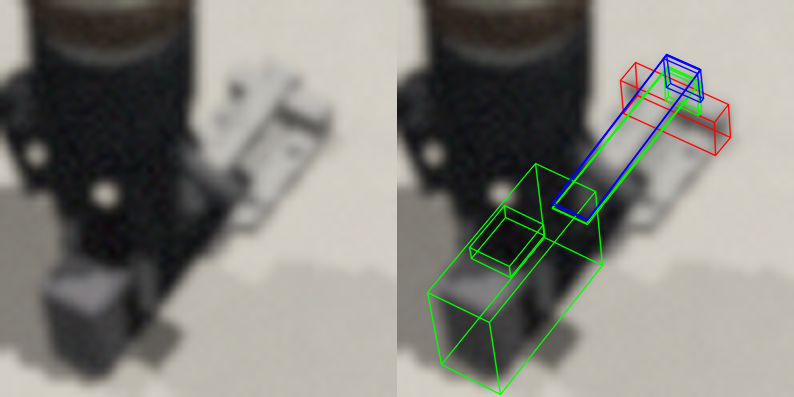

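The arm carries almost no x-force and the case doesn't move, so the tongue holds it. The rule lies flat and the hook is on the flange. I'll release gradually.

```bash
python3 -m handwheel '[{"dp":[0,0,0],"angular":[0,0,0],"fingers":140},{"dp":[0,0,0],"angular":[0,0,0],"fingers":120},{"dp":[0,0,0],"angular":[0,0,0],"fingers":80},{"dp":[0,0,0],"angular":[0,0,0],"fingers":40},{"dp":[0,0,0],"angular":[0,0,0],"fingers":0},{"dp":[0,0,0],"angular":[0,0,0],"fingers":0}]'; python3 look.py se 70
```

```text
t: 23.45
ee_pos: [0.478, 0.0572, 0.0234]
tcp_rot: [-0.048, -0.085, 0.995, -0.004]
wrist_force: [0.1, -0.2, -0.5]
finger_gap: 0.0854
t 23.45 z 0.0234 bx -0.1296 by 0.0007 Ftool [-0.1 -0.2  0.5] Ttool [-0.014 -0.046 -0.04 ] tilt [ 0.0958 -0.    ]
```

View pics/se.png

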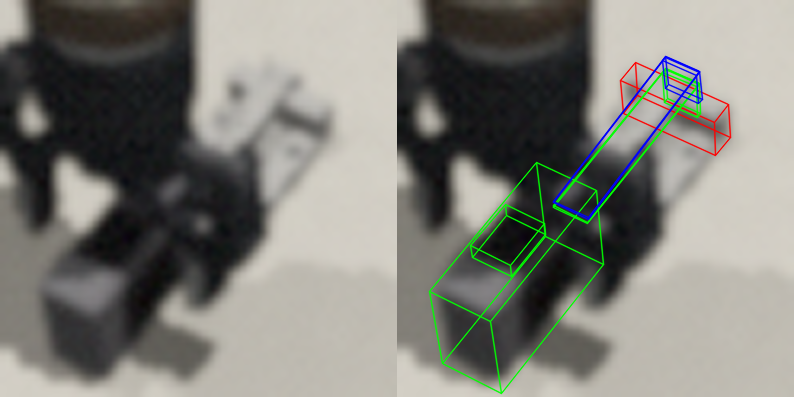

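Released, and the case hasn't moved. I'll lift straight up, level the tool, and step aside for a clear look.

```bash
python3 -m handwheel '[{"dp":[1,0,-10],"angular":[0,0,0],"fingers":0},{"dp":[2,0,-20],"angular":[0,0,0],"fingers":0},{"dp":[3,0,-30],"angular":[0,0,0],"fingers":0},{"dp":[3,0,-30],"angular":[0,0,0],"fingers":0},{"dp":[2,0,-20],"angular":[0,-2.75,0],"fingers":255},{"dp":[0,0,0],"angular":[0,-2.75,0],"fingers":255},{"dp":[40,0,-20],"angular":[0,0,0],"fingers":255},{"dp":[50,0,0],"angular":[0,0,0],"fingers":255}]'
python3 -m handwheel '[{"dp":[50,0,0],"angular":[0,0,0],"fingers":255},{"dp":[40,0,0],"angular":[0,0,0],"fingers":255},{"dp":[0,0,0],"angular":[0,0,0],"fingers":255}]'
python3 - <<'E'
from fit import *
from h import rep
import pickle
rep()
F2={n:imaging.grab_frame(n) for n in("top","scene")}; F.update(F2)
for n in F2:
    for o in("lock_key","gauge_centre"):
        print(n,o,[(q["centre"],q["conf"]) for q in pinpoint(n,o)][:2])
B=place(block(96.5),.6058,.0784,0,.17); c=np.array([.6058,.0784])-.129*np.array([np.cos(.17),np.sin(.17)])
G=place(gauge(70),c[0],c[1],.029,.17)
draw("top",[],(260,150,90,110),5,"pics/a.png");draw("top",[(B,(0,0,255)),(G,(0,255,0))],(260,150,90,110),5,"pics/b.png")
x=[cv2.imread("pics/a.png"),cv2.imread("pics/b.png")];cv2.imwrite("pics/tf.png",np.hstack(x)[:, :800])
draw("scene",[],(262,185,62,70),6.4,"pics/a.png");draw("scene",[(B,(0,0,255)),(G,(0,255,0))],(262,185,62,70),6.4,"pics/b.png")
x=[cv2.imread("pics/a.png"),cv2.imread("pics/b.png")];cv2.imwrite("pics/sf.png",np.hstack(x))
E
```

```text
t: 24.3
ee_pos: [0.3889, 0.0419, 0.1564]
tcp_rot: [0.002, -0.085, 0.996, 0.0]
wrist_force: [-0.9, -0.4, -0.0]
finger_gap: 0.0282
t: 24.6
ee_pos: [0.2972, 0.0261, 0.1555]
tcp_rot: [0.002, -0.085, 0.996, -0.0]
wrist_force: [0.9, 1.0, 0.2]
finger_gap: -0.0001
t 24.60 z 0.1555 bx -0.3131 by 0.0007 Ftool [-1.1  0.8 -0.2] Ttool [-0.03  -0.125  0.045] tilt [-0.003  -0.0003]
top lock_key [([231.3, 306.7], 0.55)]
top gauge_centre [([231.8, 305.6], 0.56)]
scene lock_key [([224.2, 277.3], 0.42)]
scene gauge_centre [([232.9, 280.7], 0.6)]
```

```bash
python3 -c "
import cv2
a=cv2.imread('pics/tf.png');print(a.shape)"
```

```text
(550, 800, 3)
```

View pics/tf.png

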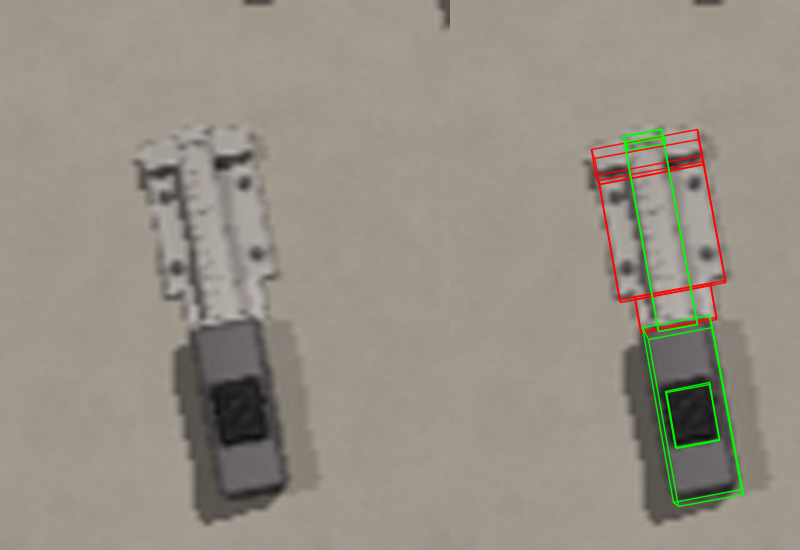

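View pics/sf.png

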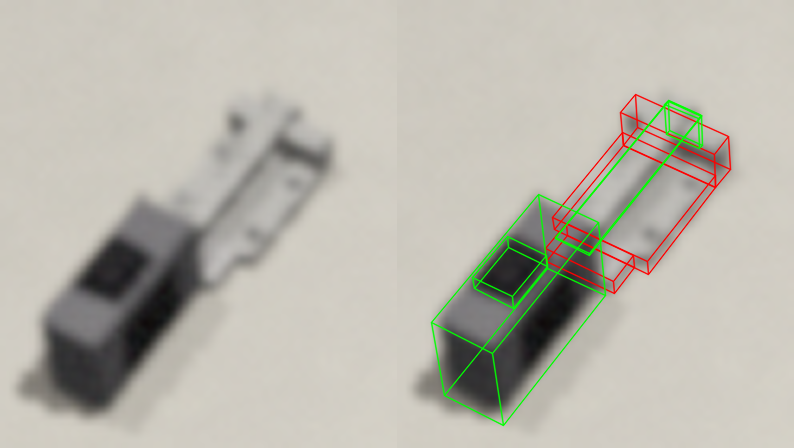

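The views show the gauge flat, square and hooked, with the plate against the tongue. The key sits at top-view pixel (308, 232). I'll locate the key and move over it.

```bash
python3 - <<'E'
from h import *
fs={n:imaging.grab_frame(n) for n in("top","scene")}
# dark blob centroid of key
for n,box_ in (("top",(298,222,20,20)),("scene",(270,218,20,20))):
    x,y,w,h=box_; g=cv2.cvtColor(fs[n]["color"],cv2.COLOR_RGB2GRAY)[y:y+h,x:x+w].astype(float)
    if n=="top": m=g<45
    else: m=g<45
    nn,lab,stt,cen=cv2.connectedComponentsWithStats(m.astype(np.uint8))
    for k in range(1,nn): print(n,stt[k][4],cen[k]+[x,y],ray(fs[n],cen[k]+[x,y],.0665))
c=np.array([np.cos(.17),np.sin(.17)]); k=np.array([.6058,.0784])-.131*c; print(k)
for n,px in(("top",(306.7,231.3)),("scene",(277.3,224.2))): print(ray(fs[n],px,.0665))
togo([k[0],k[1],.1],.17)
E
```

```text
top 114 [307.42105263 231.95614035] [0.47610017 0.05717908 0.0665    ]
scene 40 [279.4   227.025] [0.47285756 0.05285343 0.0665    ]
scene 48 [285.64583333 233.125     ] [0.46844207 0.02322336 0.0665    ]
[0.4766884  0.05623711]
[0.47773553 0.05893643 0.0665    ]
[0.47645318 0.06502856 0.0665    ]
t 25.0 togo mm(tool) [-178.7   -0.8   53.3] [ 0.01 -0.08  0.06] gap 0.0001 F [ 0.7  0.1 -0.1]
```

```bash
python3 -m handwheel '[{"dp":[-30,0,0],"angular":[0,0,0],"fingers":255},{"dp":[-45,0,10],"angular":[0,0,0],"fingers":255},{"dp":[-45,0,15],"angular":[0,0,0],"fingers":255},{"dp":[-40,0,15],"angular":[0,0,0],"fingers":255},{"dp":[-18,0,10],"angular":[0,0,0],"fingers":255},{"dp":[0,0,5],"angular":[0,0,0],"fingers":255},{"dp":[0,0,0],"angular":[0,0,0],"fingers":255},{"dp":[0,0,0],"angular":[0,0,0],"fingers":255}]'; python3 - <<'E'
from fit import *
togo([.4765,.0568,.072],.17)
F["scene"]=imaging.grab_frame("scene"); draw("scene",[],(250,165,80,90),6.5,"pics/sg.png")
E
```

```text
t: 25.8
ee_pos: [0.4749, 0.0567, 0.0991]
tcp_rot: [-0.0, -0.085, 0.996, -0.0]
wrist_force: [0.3, -0.8, 0.5]
finger_gap: -0.0
t 25.8 togo mm(tool) [-1.6 -0.2 27.1] [ 0.   -0.03  0.05] gap -0.0 F [ 0.3 -0.8  0.5]
```

View pics/sg.png

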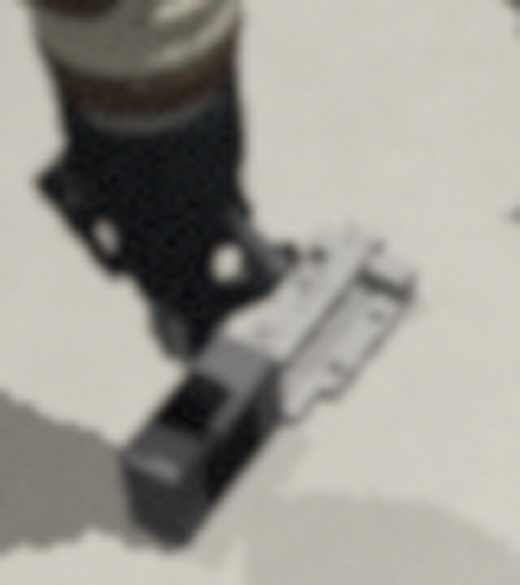

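The closed tip at (180, 355) is straight above the key at (195, 400). I'll go down to just above it, then press in small steps.

```bash
python3 -m handwheel '[{"dp":[-1.5,-1.5,8],"angular":[0,0,0],"fingers":255},{"dp":[0,0,9],"angular":[0,0,0],"fingers":255},{"dp":[0,0,7],"angular":[0,0,0],"fingers":255},{"dp":[0,0,3],"angular":[0,0,0],"fingers":255},{"dp":[0,0,0],"angular":[0,0,0],"fingers":255},{"dp":[0,0,0],"angular":[0,0,0],"fingers":255}]'
python3 - <<'E'
from fit import *
from h import rep
rep()
F["scene"]=imaging.grab_frame("scene"); draw("scene",[],(250,165,80,90),6.5,"pics/sh.png")
E
python3 -m handwheel '[{"dp":[0,0,1],"angular":[0,0,0],"fingers":255},{"dp":[0,0,1],"angular":[0,0,0],"fingers":255},{"dp":[0,0,1],"angular":[0,0,0],"fingers":255},{"dp":[0,0,0],"angular":[0,0,0],"fingers":255}]'
```

```text
t: 26.45
ee_pos: [0.4773, 0.0556, 0.072]
tcp_rot: [0.0, -0.085, 0.996, 0.0]
wrist_force: [0.0, 1.0, 0.6]
finger_gap: 0.0
t 26.45 z 0.0720 bx -0.1305 by -0.0007 Ftool [-0.2  0.9 -0.6] Ttool [ 0.018  0.027 -0.017] tilt [-0.0001  0.    ]
t: 26.9
ee_pos: [0.4772, 0.0556, 0.0687]
tcp_rot: [-0.0, -0.085, 0.996, -0.0]
wrist_force: [-0.6, 0.1, 1.0]
finger_gap: -0.0002
```

View pics/sh.png

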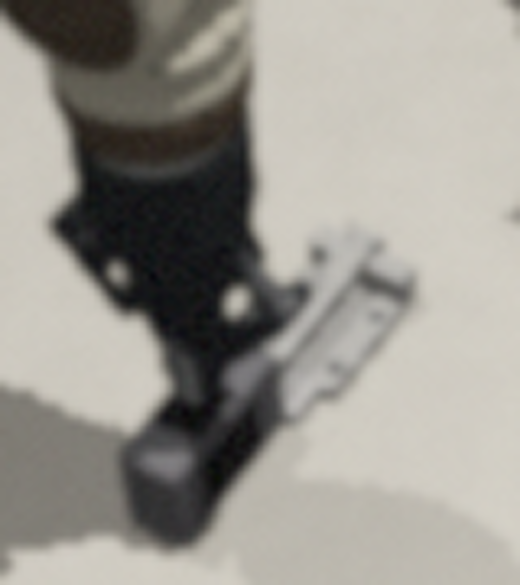

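The tip is over the key at (190, 405). I'll start pressing.

```bash
python3 -m handwheel '[{"dp":[0,0,1],"angular":[0,0,0],"fingers":255},{"dp":[0,0,1],"angular":[0,0,0],"fingers":255},{"dp":[0,0,0],"angular":[0,0,0],"fingers":255}]'
python3 -m handwheel '[{"dp":[0,0,1],"angular":[0,0,0],"fingers":255},{"dp":[0,0,1],"angular":[0,0,0],"fingers":255},{"dp":[0,0,0],"angular":[0,0,0],"fingers":255}]'
python3 -m handwheel '[{"dp":[0,0,1],"angular":[0,0,0],"fingers":255},{"dp":[0,0,1],"angular":[0,0,0],"fingers":255},{"dp":[0,0,0],"angular":[0,0,0],"fingers":255}]'
```

```text
t: 27.2
ee_pos: [0.4774, 0.0556, 0.0669]
tcp_rot: [0.0, -0.085, 0.996, -0.0]
wrist_force: [-0.5, 0.4, 1.3]
finger_gap: -0.0002
t: 27.5
ee_pos: [0.4774, 0.0556, 0.0652]
tcp_rot: [0.0, -0.085, 0.996, 0.0]
wrist_force: [-1.5, 0.5, 4.1]
finger_gap: -0.0001
t: 27.8
ee_pos: [0.4774, 0.0556, 0.0632]
tcp_rot: [0.0, -0.085, 0.996, 0.0]
wrist_force: [-1.8, -1.0, 5.2]
finger_gap: 0.0002
```

```bash
python3 -m handwheel '[{"dp":[0,0,1],"angular":[0,0,0],"fingers":255},{"dp":[0,0,0.5],"angular":[0,0,0],"fingers":255},{"dp":[0,0,0],"angular":[0,0,0],"fingers":255}]'
python3 -m handwheel '[{"dp":[0,0,1],"angular":[0,0,0],"fingers":255},{"dp":[0,0,0],"angular":[0,0,0],"fingers":255}]'
python3 -m handwheel '[{"dp":[0,0,0.7],"angular":[0,0,0],"fingers":255},{"dp":[0,0,0],"angular":[0,0,0],"fingers":255}]'
```

```text
t: 28.1
ee_pos: [0.4775, 0.0556, 0.0617]
tcp_rot: [0.0, -0.085, 0.996, 0.0]
wrist_force: [-1.6, -0.5, 5.6]
finger_gap: 0.0001
t: 28.3
ee_pos: [0.4775, 0.0556, 0.0609]
tcp_rot: [0.0, -0.085, 0.996, 0.0]
wrist_force: [-2.5, -0.6, 7.4]
finger_gap: -0.0001
t: 28.5
ee_pos: [0.4775, 0.0557, 0.0608]
tcp_rot: [0.001, -0.085, 0.996, 0.0]
wrist_force: [-4.6, -0.2, 12.2]
finger_gap: -0.0001
```

It has hit the hard stop: z holds at 0.0608 while the force rises to 12 N. I'll give it a slight extra press, then lift clear and check.

```bash
python3 -m handwheel '[{"dp":[0,0,0.4],"angular":[0,0,0],"fingers":255},{"dp":[0,0,0],"angular":[0,0,0],"fingers":255}]'
python3 -m handwheel '[{"dp":[0,0,-2],"angular":[0,0,0],"fingers":255},{"dp":[0,0,-5],"angular":[0,0,0],"fingers":255},{"dp":[0,0,-20],"angular":[0,0,0],"fingers":255},{"dp":[0,0,-30],"angular":[0,0,0],"fingers":255},{"dp":[20,0,-30],"angular":[0,0,0],"fingers":255},{"dp":[50,0,0],"angular":[0,0,0],"fingers":255},{"dp":[50,0,0],"angular":[0,0,0],"fingers":255},{"dp":[40,0,0],"angular":[0,0,0],"fingers":255}]'
python3 - <<'E'
from fit import *
from h import rep
rep()
F.update({n:imaging.grab_frame(n) for n in("top","scene")})
B=place(block(96.5),.6058,.0784,0,.17); c=np.array([.6058,.0784])-.127*np.array([np.cos(.17),np.sin(.17)])
G=place(gauge(68,6),c[0],c[1],.029,.17)
for n,cr,sc,o in(("top",(265,160,78,105),5,"ti"),("scene",(262,185,62,70),6.4,"si")):
    draw(n,[],cr,sc,"pics/a.png");draw(n,[(B,(0,0,255)),(G,(0,255,0))],cr,sc,"pics/b.png")
    cv2.imwrite(f"pics/{o}.png",np.hstack([cv2.imread("pics/a.png"),cv2.imread("pics/b.png")]))
E
```

```text
t: 28.7
ee_pos: [0.4775, 0.0556, 0.0608]
tcp_rot: [0.001, -0.085, 0.996, 0.0]
wrist_force: [-6.0, -0.5, 15.7]
finger_gap: -0.0001
t: 29.5
ee_pos: [0.3176, 0.0281, 0.1461]
tcp_rot: [-0.0, -0.085, 0.996, -0.0]
wrist_force: [0.6, -1.0, 1.1]
finger_gap: 0.0
t 29.50 z 0.1461 bx -0.2926 by -0.0008 Ftool [-0.4 -1.1 -1.1] Ttool [-0.054  0.025  0.022] tilt [0.0005 0.    ]
```

View pics/ti.png

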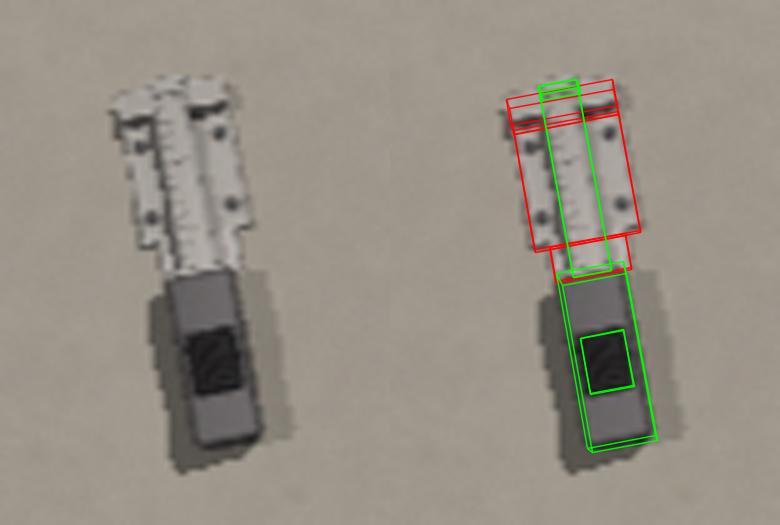

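View pics/si.png

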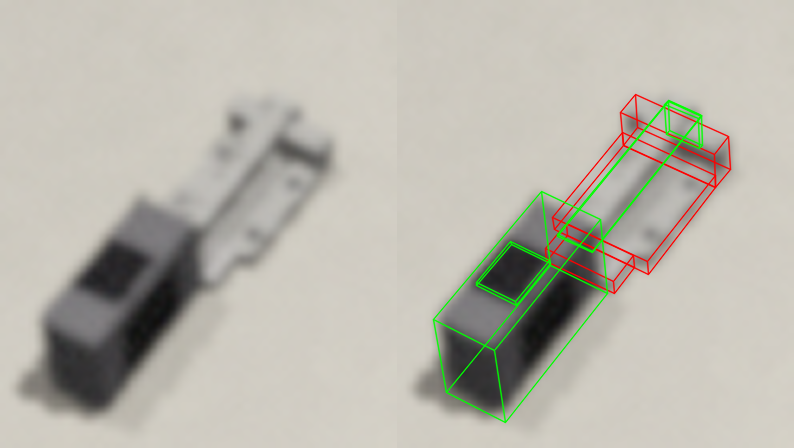

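The key is flush (overlay fits with the lock 6 mm down), and the gauge is unmoved, square, hooked and clear of the arm. I'll hand in.

```bash
python3 -c "
from plant import bot
print(bot.hand_in())"
```

```text
the job is handed in; nothing more can be done
None
```

The gauge is standing hooked and under tension against the tongue's end with its lock pressed home. I handed the job in at about 29.6 s; it gave no verdict.

**What I did:**
- I gripped the case, hooked the rule over the flange and drew it out to about 75 mm, with a pull of about 9 N.
- I lowered the case behind the tongue, brought the front plate gently against its end, let go, and pressed the lock.

**What went wrong on the way:** friction at the hook tipped the case about 0.05 rad nose-up in the grip as I lowered it. I corrected that with a light press and a nose-down turn before letting go. While I checked that the plate met the tongue, it was pushed with roughly 16 N; that is my estimate from the wrist force.

**Last checks:**
- **Position:** both cameras show the case flat and square, to the resolution of the pictures, with the plate at the tongue's end and the rule over the flange. It did not move when I let go or when I pressed the lock.
- **Lock:** it met its hard stop after about 6 mm, at up to 16 N.
- **Robot:** it touches nothing, and I never moved near the bystanders.

**What I could not settle:**
- **Rule and pull:** I had no direct reading. The rule is out about 67 to 73 mm, which would mean a pull of about 8.6 to 9 N.
- **Block length:** the camera fit gave about 96.5 mm overall, while the arm's position at contact suggested up to 102 mm. I did not resolve that difference.

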